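# Set an eccentric guide roller to a gauge

### The arm

A 7-joint arm with a two-finger parallel gripper is mounted at the origin on a cart in front of the work surface, level with it; the furniture and walls round the work are solid. World frame = base frame: x ahead of the robot, y to its left, z up, the work surface at z = 0. Lengths are in m, angles in rad, forces in N, time in s.
With the tool pointing down it reaches from about 0.4 to 0.85 m from the base axis. Payload 4.4 kg.
Tool frame: the origin (TCP) lies midway between the tips of the shut fingers; the grasp point (between the pads) lies 19 mm behind it; x points along the fingers, y is the direction in which the jaws open and shut, and the axes are right-handed (so a half turn about x gives the same grasp; the last joint's range is limited). The gripper opens to 94 mm and grips with 3 to 60 N. Pads are 16 mm wide; open, the fingers measure 119 mm over their backs; the gripper's body (75 mm by 177 mm) begins 78 mm behind the grasp point.
Start: joints at [-1.356, 0.628, 0.038, 1.517, -0.027, 0.996, -0.02], TCP at [0.18, 0.625, 0.205] pointing down, gripper open.
Joint ranges: [-3.06, 3.06], [-0.37, 2.12], [-1.25, 1.32], [0.18, 2.47], [-1.1, 4.24], [0.23, 1.98], [-2.94, 2.94]. Speed limits (rad/s): [2.57, 2.57, 3.14, 3.14, 3.14, 3.14, 3.14].

### API

Orientations are given as a unit quaternion [w, x, y, z].
In Python, from station import manip gives the robot as it stands.
- The arm moves only by the tool send_rows, never from a script. Its argument "series" is a list that holds one entry, the list of rows, each a list of 7 numbers: the shift along the tool's x, y, z each as a share of 0.2 m, from -1 to 1, then the turn, a rotation vector about the tool's x, y, z each as a share of 0.12 rad, from -1 to 1, then the opening, from 0 (shut) to 1 (fully open). A call has 1 to 12 rows; each row shifts and turns the commanded pose from where the row before left it, along the tool's axes as they then stand; what a row does not reach is not made up. A row lasts 1/8 s, in which the tool goes at most 62.5 mm and 10.7 degrees, less where a joint would pass 70% of its speed; a pose out of reach is approached as far as the arm can. A call with a number of a shift or a turn outside -1 to 1 is refused whole. A call with a gripper value outside its range is refused whole. The fingers move at their own pace and stop on an object; the grip force is fixed at half the most. Time passes only in rows, so rows that do not move let the fingers close. It gives the time, the measured TCP pose, the force and the opening at its end, in the units of the state.
- manip.read_state(): the state, without advancing time (a new reading comes with each control period).
- manip.grab_frame(name): name is "side" or "top" or "wrist"; returns a dict with "color" (480x640x3 uint8, blue, green, red), "vfov" (degrees; the focal length in pixels is half the picture's height over the tangent of half this angle, whatever the lens; pixels are square), "cx", "cy" (the principal point, pixels), "k1" (the pictures are not rectified: a ray, as slopes to the right and down, at radius r is drawn at 1 + k1 r^2 times it, then the intrinsics apply), "eye" and "attitude" of the camera in the world; the wrist camera has in their place "tool_from_camera" (4x4, takes a point from camera to tool coordinates, whose origin is the TCP and whose axes are the tool frame's). Camera axes: x right, y up, looking along -z (the intrinsics and any distortion apply to the point x, -y, -z); pixel columns grow to the right and rows downward; lengths in m; the calibration is good to about 2 mm. A picture is of the moment at which its call begins: read the wrist's pose just before it. There is no depth.
- manip.job_done(): hands the job in, once; it reports no verdict.
The state is a dict: "clock": time; "qpos": joint angles; "dq": joint speeds; "joint_efforts": joint torques, N m; "position": TCP position; "tcp_rot": TCP orientation; "contact_force": force on the tool from outside, world axes, zero at the start; "torque": the same for the moment, N m; "grip_width": opening from 0.0 (shut) to 1.0 (fully open).
Only numpy, scipy, OpenCV 4.12 (cv2) and the standard library are available. Lean on these libraries where they do the work, as an engineer would, in place of code of your own. Each camera call takes 0.05 s, during which the arm holds its last target.

### The job

Stand the white bar gauge in the gap between the roller and the sprung brass shoe, nose at the yellow line, and turn the black knob on the eccentric until the roller nips the gauge; let go of it there. Then slide the gauge along, still nipped, until its nose meets the end stop, and make sure that it slides with a light drag of about 5 N, neither loose nor jammed. Leave the gauge nipped like this against the stop, and do not disturb the other things on the bench.

Things in the scene. Friction and masses are not known exactly. Their poses are not given: they have to be found in the camera images.
- block: Setting block fixed to the bench: grey base plate 128 x 170 x 10 mm (x -62 to +66, y -105 to +65 mm of its frame, top at z = 10 mm). Origin at bench height under the gap. The gauge runs along its y axis, +y toward the end stop; the sprung brass shoe is on the -x side, the roller and knob on the +x side. All but the knob is below 46 mm.
- shoe_front (a point): Point fixed to the block (block x = -6, y = 0, z = 22 mm): the brass shoe's free face if its bracket were set fully forward. The bracket is clamped 0 to 5.5 mm further to -x, differently each time. The shoe (y -30 to +30, z 11 to 33 mm) gives way to -x by up to 11 mm on springs, at 3 N per mm from the first touch.
- roller: Steel roller, 48 mm diameter, z 11 to 35 mm, spinning freely on a crank pin 9 mm off the knob's axis; origin on the roller's own axis at bench height. Fully open its centre is 9 mm to block +x of the knob's axis; turning the knob clockwise from above swings it by -y toward -x, closing the gap. Its orientation means nothing.
- knob_grip (a point): On the eccentric's vertical axis (block x = +28, y = 0) at half height of the round black knob: 26 mm diameter, 50 to 76 mm above the bench. Does not turn with it. Knob range 2.9 rad from fully open, clockwise closing; starts 0 to 0.4 rad, right setting 1.5 to 2.3 rad from fully open. Needs about 0.2 N m, stays where left; the gripper may need to regrasp.
- start_line (a point): Middle of the yellow start line across the plate (block y = +20 mm, z = 10 mm), where the gauge's nose first stands; the gauge's origin is then at block y = -35 mm. Lower it there into the open gap at block x of about +3 mm, clear of shoe and roller.
- stop_face (a point): Middle of the end stop's face (block y = +50 mm, z = 22 mm), a dark block 34 mm wide and 36 mm high over the bench. With the gauge's nose against it the gauge's origin is at block y = -5 mm, 30 mm on from the start line.
- gauge: White plastic bar gauge, 12 mm thick (own x), 110 mm long (own y, +y is the nose), 24 mm high, standing on edge; origin under its centre. Orange grip at the tail, 34 mm long, 36 mm high in all; balance point 21 mm tailward of the centre. About 0.12 kg. In the block it stands on the plate, y along the block's y. Nipped with 6.5 N it pushes the shoe back 2.2 mm and drags about 5 N.
- gauge_grip (a point): Centre of the gauge's orange grip, 38 mm from the gauge's centre toward the tail and 22 mm above its underside; grasp here across the 12 mm thickness.
- bin_screws: Yellow parts bin, 107 x 71 x 50 mm, loose bystander; origin under its centre.
- oil_bottle: Small amber bottle with dark cap, 32 x 77 mm, loose bystander; origin under its centre.
- ref_block: Light grey reference block, 40 x 40 x 18 mm, loose bystander; origin under its centre.
- bit_box: Red and black bit box, 58 x 95 x 25 mm, loose bystander; origin under its centre.

How it is judged:
On the way, in this order (a step that is already met when the one before it is completed fails the run):
1. with its nose near the yellow line (21 to 45 mm short of the stop), the gauge stands on the plate, let go, nipped against the shoe by the roller (over 2 N) (y of gauge in the frame of block between -0.05 and -0.026 m and z of gauge in the frame of block below 0.013 m and contact force between gauge and roller above 2 N and contact force between gauge and the fingers below 0.5 N), for 0.3 s.
2. the gauge slides along the gap while the roller nips it (over 1.5 N) (y of gauge in the frame of block between -0.024 and -0.009 m and contact force between gauge and roller above 1.5 N), for 0.05 s.
At the end, for the whole second after the job is handed in: The gauge stands on the plate at rest along the block, its nose within 3.5 mm of the end stop, pressed by the roller with 3 to 10 N (6.5 N aimed at) (y of gauge in the frame of block between -0.0085 and -0.002 m and z of gauge in the frame of block between 0.008 and 0.013 m and angle between the y axis of gauge and the y axis of block, either way round below 0.1 rad and contact force between gauge and roller between 3 and 10 N and linear speed of gauge below 0.01 m/s); the robot touches nothing.
It fails at once if a loose bystander is moved by more than 30 mm (distance of any of bin_screws, oil_bottle, ref_block, bit_box from where it was at the start of the episode above 0.03 m).
It also fails if it takes over 69 s, if anything falls off the work surface, if the arm or the gripper's body presses on something with over 40 N, if the wrist force passes 120 N, or if a joint passes its speed limit or range.

## Working session

There is one attempt and no reset: what is moved stays moved. The work goes in short steps, Python scripts to look and compute and a tool call to move; the robot and the scene stay as the last step left them, time stands still between calls to the robot, and variables do not carry over. Pictures are saved under pics/ and viewed, and the job is handed in when it is done.

Besides the shell and the picture viewer there is one more tool, called after "Call:" as name(argument=value, ...) on one line, values as JSON. send_rows: Moves the arm, as the interface text tells. Its arguments: {"type":"object","properties":{"series":{"type":"array"}},"required":["series"]}

```bash
mkdir -p pics; ls
python3 - <<'E'
from station import manip
import cv2,numpy as np
s=manip.read_state()
for k in s: print(k,np.round(s[k],4))
for n in ["side","top","wrist"]:
    f=manip.grab_frame(n); cv2.imwrite(f"pics/{n}0.png",f["color"])
    print(n,{k:(np.round(v,4).tolist() if k!="color" else 0) for k,v in f.items()})
E
```

```text
pics
clock 0.0
qpos [-1.3558  0.6293  0.0384  1.5183 -0.0271  0.9963 -0.02  ]
dq [-0.0012 -0.0008  0.0001  0.0013 -0.0003  0.0002 -0.0013]
joint_efforts [-5.00000e-04 -5.49731e+01  1.14350e+00 -1.86628e+01 -5.23000e-02
  2.38000e-02  2.00000e-04]
position [0.1799 0.6239 0.2046]
tcp_rot [ 0.7     0.0983  0.7002 -0.0996]
contact_force [-0.9096 -0.1332  0.3296]
torque [ 0.0049  0.0173 -0.034 ]
grip_width 1.0038
side {'color': 0, 'vfov': 47.8941, 'cx': 324.4196, 'cy': 248.6546, 'k1': -0.0158, 'eye': [0.431, -0.9547, 0.7814], 'attitude': [0.8933, 0.4418, -0.0416, -0.0706]}
top {'color': 0, 'vfov': 42.8039, 'cx': 317.4093, 'cy': 239.2543, 'k1': -0.052, 'eye': [0.3785, -0.0525, 1.591], 'attitude': [0.7059, 0.0525, -0.0497, -0.7046]}
wrist {'color': 0, 'vfov': 58.139, 'cx': 322.5191, 'cy': 243.8623, 'k1': -0.0181, 'tool_from_camera': [[-0.0002, 0.2643, -0.9644, -0.1789], [1.0, 0.0007, 0.0, 0.0001], [0.0007, -0.9644, -0.2643, -0.0765], [0.0, 0.0, 0.0, 1.0]]}
```

View pics/top0.png

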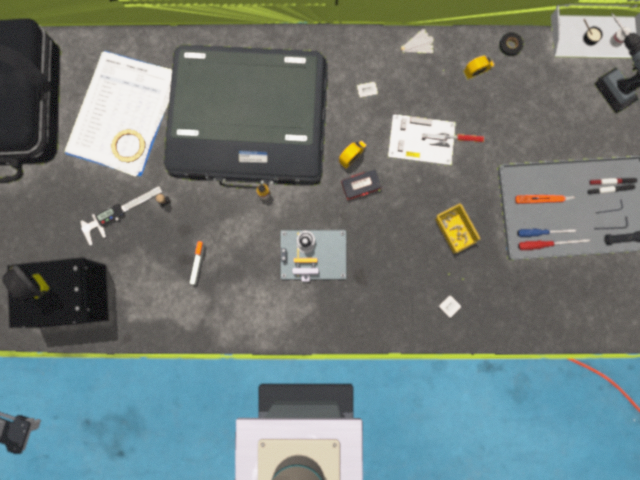

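View pics/side0.png

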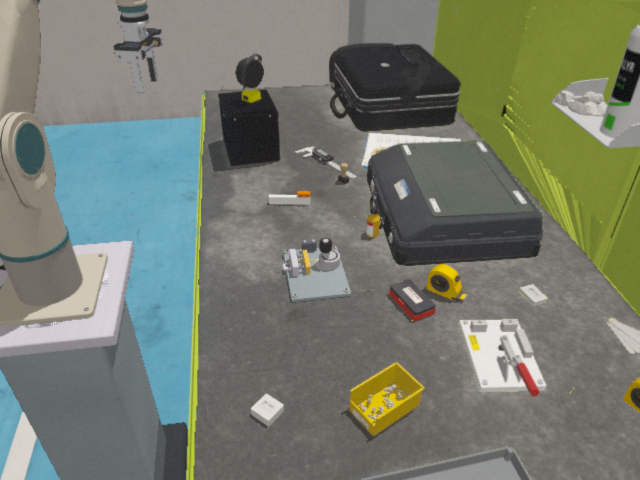

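View pics/wrist0.png

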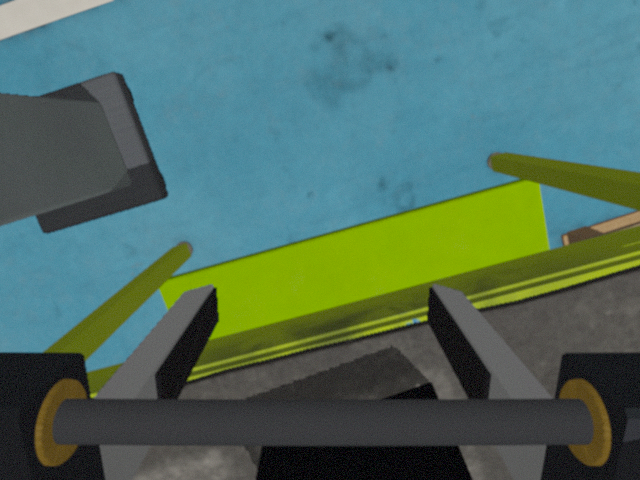

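```bash
cat > h.py <<'E'
import numpy as np,cv2
from scipy.spatial.transform import Rotation as R
from station import manip
def q2R(q): return R.from_quat([q[1],q[2],q[3],q[0]]).as_matrix()
def cam(n):
    s=manip.read_state(); f=manip.grab_frame(n)
    if n=="wrist":
        T=np.eye(4);T[:3,:3]=q2R(s["tcp_rot"]);T[:3,3]=s["position"]
        f["T"]=T@np.array(f["tool_from_camera"])
    else:
        T=np.eye(4);T[:3,:3]=q2R(f["attitude"]);T[:3,3]=f["eye"];f["T"]=T
    f["F"]=240/np.tan(np.radians(f["vfov"])/2)
    return f
def proj(f,P):
    P=np.atleast_2d(P);c=(P-f["T"][:3,3])@f["T"][:3,:3]
    u=np.c_[c[:,0],-c[:,1]]/(-c[:,2:3]);r2=(u**2).sum(1,keepdims=True)
    u=u*(1+f["k1"]*r2);return u*f["F"]+[f["cx"],f["cy"]]
def unproj(f,px,z):
    px=np.atleast_2d(np.array(px,float));d=(px-[f["cx"],f["cy"]])/f["F"];u=d.copy()
    for _ in range(20): u=d/(1+f["k1"]*(u**2).sum(1,keepdims=True))
    ray=np.c_[u[:,0],-u[:,1],-np.ones(len(u))]@f["T"][:3,:3].T
    e=f["T"][:3,3];t=(z-e[2])/ray[:,2:3];return e+t*ray
def crop(f,x0,y0,x1,y1,s,name):
    cv2.imwrite("pics/"+name,cv2.resize(f["color"][y0:y1,x0:x1],None,fx=s,fy=s,interpolation=cv2.INTER_CUBIC))
def st():
    s=manip.read_state();print(round(s["clock"],3),"pos",np.round(s["position"],4),"F",np.round(s["contact_force"],2),"tq",np.round(s["torque"],3),"w",round(s["grip_width"],4));return s
E
python3 - <<'E'
from h import *
f=cam("top"); crop(f,180,210,360,300,4.4,"t1.png")
g=cam("side"); crop(g,250,170,410,310,5,"s1.png")
print(unproj(f,[[199,247],[193,283],[313,254],[306,240],[283,256]],0.03))
E
```

```text
[[ 0.58504007  0.25916315  0.03      ]
 [ 0.49213573  0.27185879  0.03      ]
 [ 0.56746164 -0.0348458   0.03      ]
 [ 0.60374417 -0.01669604  0.03      ]
 [ 0.56214868  0.04214818  0.03      ]]
```

View pics/t1.png

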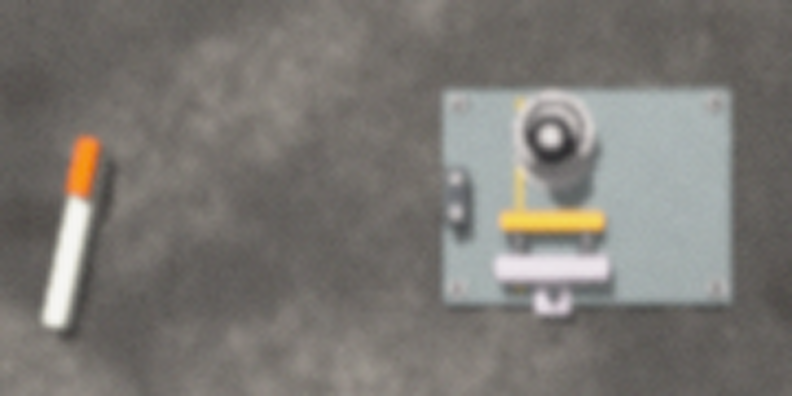

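View pics/s1.png

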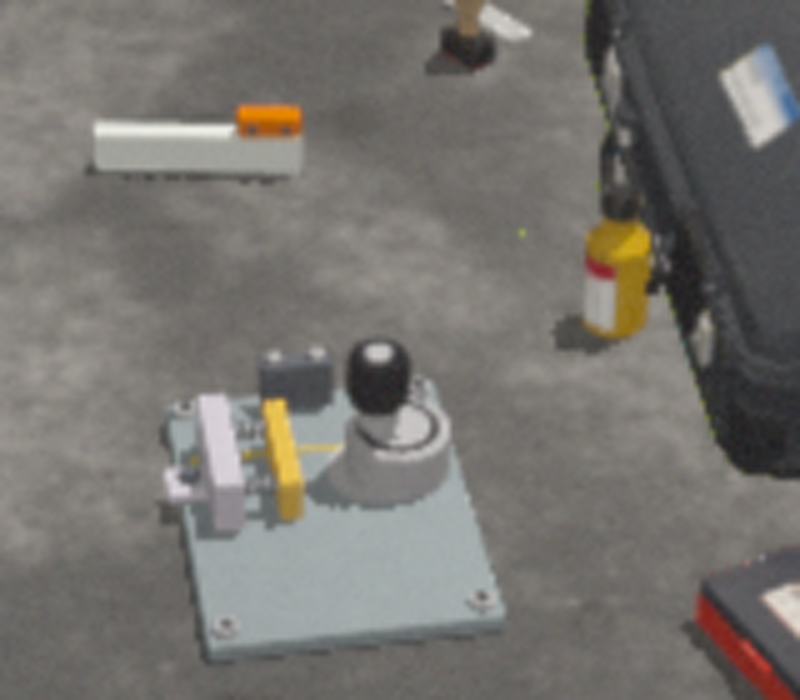

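```bash
cat >> h.py <<'E'
def fitblock(f,px,P):
    # px of block-frame points P (n,3); fit x,y,yaw at z=0
    from scipy.optimize import least_squares
    P=np.array(P,float)
    def res(p):
        c,s=np.cos(p[2]),np.sin(p[2]);W=np.c_[p[0]+c*P[:,0]-s*P[:,1],p[1]+s*P[:,0]+c*P[:,1],P[:,2]]
        return (proj(f,W)-px).ravel()
    best=None
    for y in np.arange(-3,3.2,.5):
        r=least_squares(res,[.5,.1,y])
        if best is None or r.cost<best.cost: best=r
    return best.x,best.fun.reshape(-1,2)
E
python3 - <<'E'
from h import *
f=cam("top"); g=cam("side")
C=[[.066,.065,.01],[.066,-.105,.01],[-.062,-.105,.01],[-.062,.065,.01]]
px=np.array([[443,90],[731,90],[731,303],[443,303]])/4.4+[180,210]
x,e=fitblock(f,px,C);print(x,e.round(1))
px=np.array([[425,380],[503,614],[207,648],[168,408]])/5+[250,170]
x,e=fitblock(g,px,C);print(x,e.round(1))
# gauge: nose is bottom, tail orange
px=np.array([[90,138],[82,195],[54,326]])/4.4+[180,210]
a=unproj(f,px,.036)[:1];b=unproj(f,px,.024)[2:];print(a,b,np.linalg.norm(a-b)); 
px=np.array([[95,125],[237,124]])/5+[250,170]; print(unproj(g,px,.024))
px=np.array([[300,107],[238,107]])/5+[250,170]; print(unproj(g,px,.036))
E
```

```text
[ 0.56647415 -0.01567097  0.00229496] [[ 0.2 -0.2]
 [-0.2 -0.3]
 [ 0.1  0.2]
 [-0.2  0.2]]
[ 0.56856876 -0.0158057   0.00986527] [[ 1.  -0.3]
 [ 0.5  0.4]
 [-0.1  0.2]
 [-1.4 -0.7]]
[[0.59887332 0.25464615 0.036     ]] [[0.48976414 0.27489752 0.024     ]] 0.11161958055554512
[[0.49458176 0.27792961 0.024     ]
 [0.56922566 0.26806588 0.024     ]]
[[0.60206    0.26082777 0.036     ]
 [0.56966323 0.26553466 0.036     ]]
```

Run:
```python
from h import *
s=st();print(q2R(s["tcp_rot"]).round(3))
```

```text
0.35 pos [0.1801 0.6244 0.2053] F [-0.06  0.86 -0.44] tq [-0.042 -0.025  0.039] w 0.9992
[[-0.     0.277  0.961]
 [-0.     0.961 -0.277]
 [-1.    -0.    -0.   ]]
```

Call:
send_rows(series=[[[0,0,0,-0.9,0,0,1],[0,-0.132,0.209,0,0,0,1],[0,-0.132,0.209,0,0,0,1],[0,-0.132,0.209,0,0,0,1],[0,-0.132,0.209,0,0,0,1],[0,-0.132,0.209,0,0,0,1],[0,-0.132,0.209,0,0,0,1],[0,-0.132,0.209,0,0,0,1],[0,-0.132,0.209,0,0,0,1],[0,-0.132,0.209,0,0,0,1],[0,-0.132,0.209,0,0,0,1],[0,-0.132,0.209,0,0,0,1]]])

```text
clock: 1.85
position: [0.5842, 0.2584, 0.2055]
tcp_rot: [0.705, 0.061, 0.704, -0.061]
contact_force: [0.0, 0.7, -0.6]
grip_width: 0.998
```

Run:
```python
from h import *
s=st();f=cam("wrist");cv2.imwrite("pics/w1.png",f["color"]);print(q2R(s["tcp_rot"]).round(3),s["qpos"].round(2) if hasattr(s["qpos"],'round') else s["qpos"])
```

```text
1.85 pos [0.5842 0.2584 0.2055] F [ 0.02  0.67 -0.58] tq [ 0.02   0.04  -0.037] w 0.9978
[[ 0.     0.172  0.985]
 [ 0.     0.985 -0.172]
 [-1.     0.     0.   ]] [-0.47  0.61  0.02  1.55 -0.01  0.98  0.95]
```

View pics/w1.png

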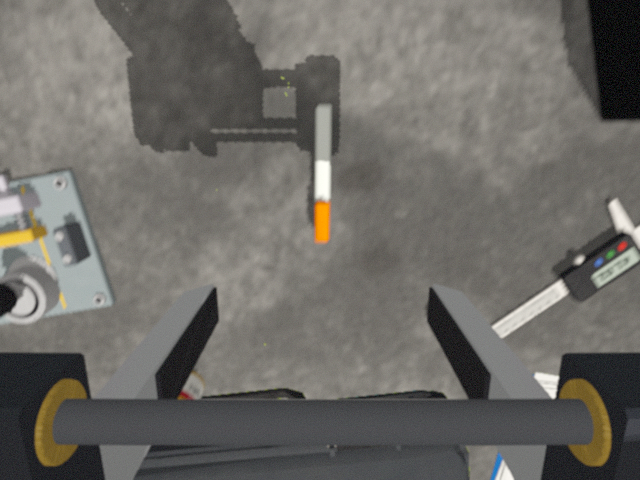

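Run:
```python
from h import *
f=cam("wrist")
c=f["color"][:,:,:].astype(int); h=cv2.cvtColor(f["color"],cv2.COLOR_BGR2HSV)
crop(f,270,90,380,260,4,"w1c.png")
a=unproj(f,[[322.5,243.0],[322,202]],.036); b=unproj(f,[[323.5,104]],.024)
print(a,b,np.degrees(np.arctan2(*(b[0]-a[0])[[1,0]])),np.linalg.norm((b-a)[0,:2]))
```

```text
[[0.60948047 0.24603607 0.036     ]
 [0.57528693 0.25192946 0.036     ]] [[0.50006154 0.26698119 0.024     ]] 169.16345089394898 0.11140556389215618
```

View pics/w1c.png

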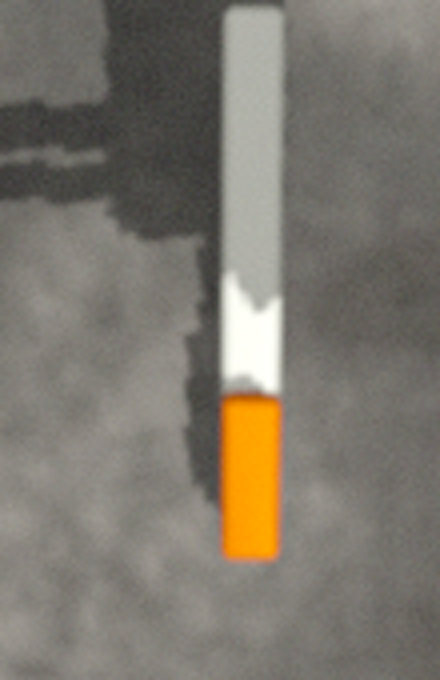

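Run:
```python
from h import *
f=cam("wrist");t=cam("top");g=cam("side")
print(unproj(f,[[114.5,302],[74,169]],.01))
cv2.imwrite("pics/t2.png",cv2.resize(t["color"][180:330,170:360],None,fx=4,fy=4))
P=[[.6095,.246,.036],[.5,.267,.024]]
print(proj(t,P),proj(g,P))
print(np.round(t["color"].shape), manip.read_state()["position"])
crop(g,240,80,400,220,5,"s2.png")
```

```text
[[0.6348821  0.04420658 0.01      ]
 [0.50950156 0.047747   0.01      ]]
[[203.92121348 237.28169444]
 [195.45123591 280.11883665]] [[313.61160434 194.10675924]
 [271.3945341  197.00375033]]
[480 640   3] [0.58246196 0.26003675 0.20523185]
```

View pics/t2.png

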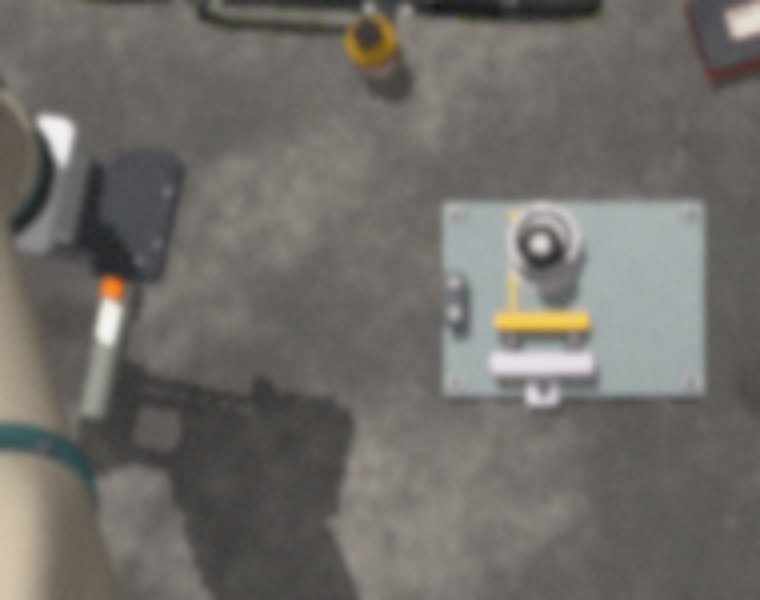

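View pics/s2.png

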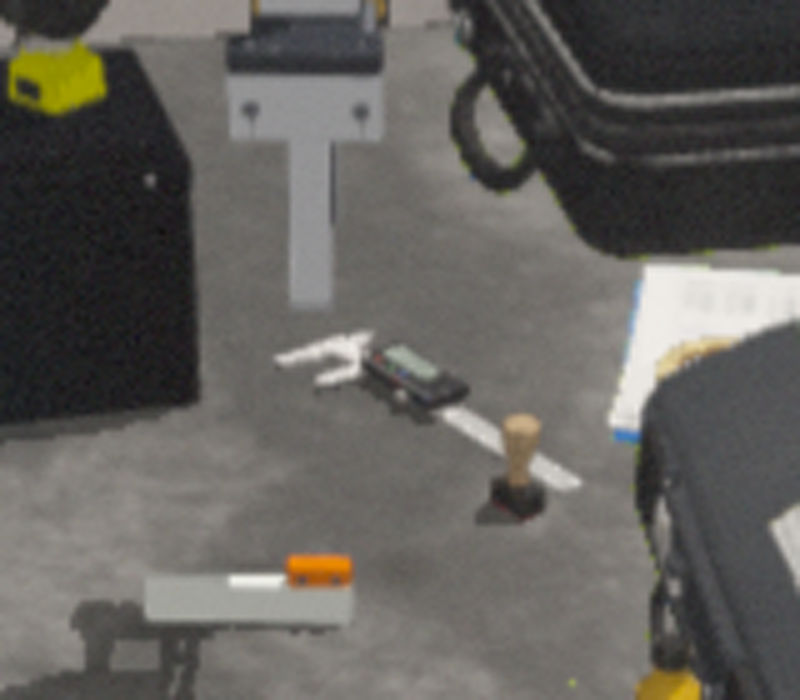

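Call:
send_rows(series=[[[0.175,0,0.01,0,0,0,1],[0.175,0,0.01,0,0,0,1],[0.15,0,0.005,0,0,0,1],[0,0,0,0,0,0,1],[0,0,0,0,0,0,1]]])

```text
clock: 2.72
position: [0.5881, 0.2601, 0.1067]
tcp_rot: [0.705, 0.061, 0.704, -0.06]
contact_force: [-1.0, 0.4, 0.0]
grip_width: 1.004
```

Run:
```python
from h import *
ps=[]
for i in range(6):
    s=manip.read_state();f=cam("wrist");ps.append(s["position"])
print(np.round(ps,4));cv2.imwrite("pics/w2.png",f["color"])
```

```text
[[0.5881 0.2601 0.1067]
 [0.5886 0.2599 0.1071]
 [0.5888 0.2597 0.1072]
 [0.5887 0.2594 0.1071]
 [0.5887 0.2592 0.1069]
 [0.5886 0.259  0.1067]]
```

View pics/w2.png

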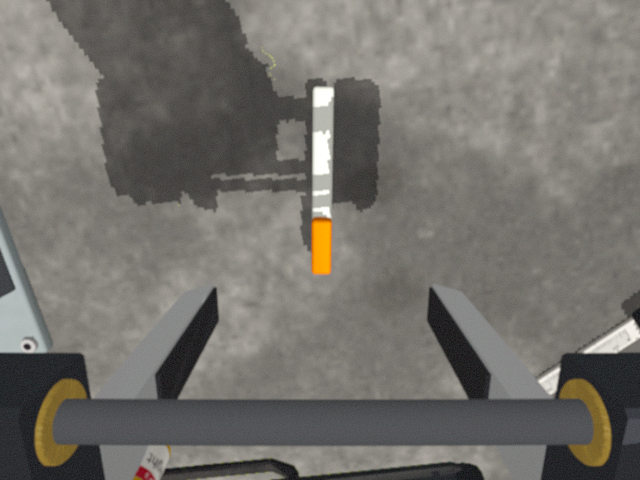

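Run:
```python
from h import *
f=cam("wrist")
a=unproj(f,[[321.2,274.5],[321.5,219],[323,87]],[[.036],[.036],[.024]]);print(a)
T=np.eye(4);s=manip.read_state();Rm=q2R(s["tcp_rot"]);print(((a-s["position"])@Rm).round(4))
# project finger tips predicted: tool (0,+-.047,0)
P=np.array([[0,-.047,0],[0,.047,0],[0,-.047,.008],[0,-.047,-.008]])@Rm.T+s["position"];print(proj(f,P))
```

```text
[[0.59960501 0.2561902  0.036     ]
 [0.56554654 0.26236865 0.036     ]
 [0.49228985 0.27611311 0.024     ]]
[[ 0.0702 -0.0006  0.0114]
 [ 0.0702 -0.0004 -0.0232]
 [ 0.0821  0.0006 -0.0977]]
[[217.06988568 302.60156204]
 [427.08454682 302.45099584]
 [218.24498556 318.99942974]
 [215.87406695 285.83102674]]
```

Call:
send_rows(series=[[[0.14,0,-0.03,0,0,0,1],[0.14,0,0,0,0,0,1],[0.13,0,0,0,0,0,1],[0.09,0,0,0,0,0,1],[0,0,0,0,0,0,1],[0,0,0,0,0,0,0],[0,0,0,0,0,0,0],[0,0,0,0,0,0,0],[0,0,0,0,0,0,0],[0,0,0,0,0,0,0]]])

```text
clock: 4.32
position: [0.5822, 0.2597, 0.0056]
tcp_rot: [0.705, 0.061, 0.704, -0.061]
contact_force: [-0.5, 0.4, -0.1]
grip_width: 0.506
```

Run:
```python
from h import *
s=st();f=cam("wrist");cv2.imwrite("pics/w3.png",f["color"])
```

```text
4.325 pos [0.5822 0.2597 0.0056] F [-0.47  0.44 -0.12] tq [-0.016 -0.032  0.014] w 0.5065
```

View pics/w3.png

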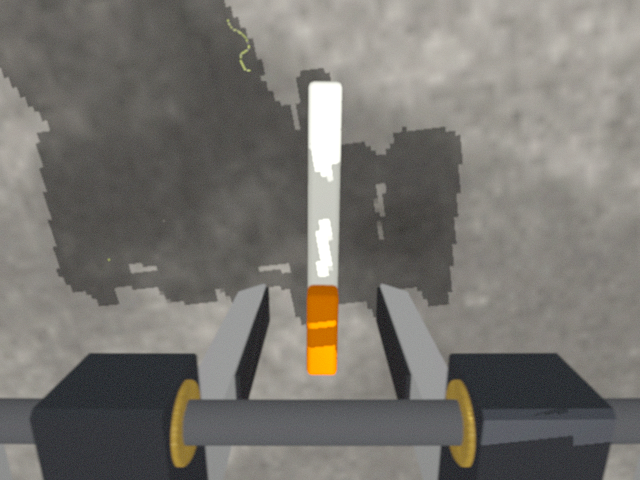

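Call:
send_rows(series=[[[0,0,0,0,0,0,0],[0,0,0,0,0,0,0],[0,0,0,0,0,0,0],[0,0,0,0,0,0,0],[0,0,0,0,0,0,0],[0,0,0,0,0,0,0]]])

```text
clock: 5.12
position: [0.5821, 0.2596, 0.0054]
tcp_rot: [0.704, 0.061, 0.704, -0.061]
contact_force: [-0.1, -0.3, 0.1]
grip_width: 0.125
```

Run:
```python
from h import *
s=st();f=cam("wrist");cv2.imwrite("pics/w4.png",f["color"])
```

```text
5.125 pos [0.5821 0.2596 0.0054] F [-0.12 -0.27  0.11] tq [-0.019 -0.001 -0.023] w 0.1247
```

View pics/w4.png

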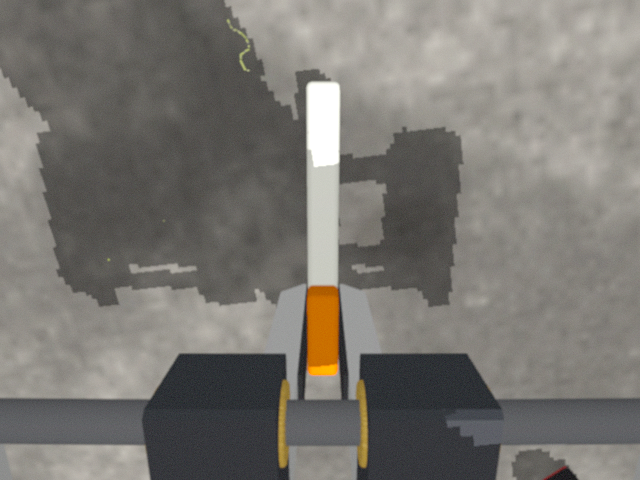

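Run:
```python
from h import *
f=cam("wrist");s=manip.read_state();Rm=q2R(s["tcp_rot"])
a=unproj(f,[[322,375.5],[322.5,286],[323,82.5]],[[.036],[.036],[.024]]);print(a)
print(((a-s["position"])@Rm).round(4), s["position"])
```

```text
[[0.59923202 0.25643203 0.036     ]
 [0.56265249 0.26304345 0.036     ]
 [0.49245121 0.27553203 0.024     ]]
[[-0.0306 -0.0002  0.0174]
 [-0.0306  0.     -0.0198]
 [-0.0186  0.0003 -0.0911]] [0.58211006 0.25961355 0.00542859]
```

Call:
send_rows(series=[[[-0.18,0,0,0.97,0,0,0],[-0.18,0,0,0.97,0,0,0],[-0.18,0,0,0.97,0,0,0],[-0.18,0,0,0.97,0,0,0],[0,0,0,0.97,0,0,0],[0,0,0,0.97,0,0,0],[0,0,0,0.97,0,0,0],[0,0,0,0.97,0,0,0],[0,0,0,0.97,0,0,0],[0,0,0,0.97,0,0,0],[0,0,0,0.97,0,0,0],[0,0,0,0.97,0,0,0]]])

```text
clock: 6.72
position: [0.5817, 0.2596, 0.1492]
tcp_rot: [-0.499, -0.5, -0.5, 0.501]
contact_force: [-0.1, 0.2, -1.3]
grip_width: 0.124
```

Call:
send_rows(series=[[[0,-0.051,0.219,0,0,0,0],[0,-0.051,0.219,0,0,0,0],[0,-0.051,0.219,0,0,0,0],[0,-0.051,0.219,0,0,0,0],[0,-0.051,0.219,0,0,0,0],[0,-0.051,0.219,0,0,0,0],[0,-0.051,0.219,0,0,0,0],[0,-0.051,0.219,0,0,0,0],[0,0,0,0,0,0,0],[0,0,0,0,0,0,0],[0,0,0,0,0,0,0]]])

```text
clock: 8.1
position: [0.5013, -0.0892, 0.1493]
tcp_rot: [0.501, 0.499, 0.501, -0.499]
contact_force: [-0.6, -0.3, -1.1]
grip_width: 0.125
```

Run:
```python
from h import *
s=st();f=cam("wrist");cv2.imwrite("pics/w5.png",f["color"]);print(q2R(s["tcp_rot"]).round(4));st()
```

```text
8.1 pos [ 0.5013 -0.0892  0.1493] F [-0.64 -0.3  -1.11] tq [-0.081  0.09  -0.032] w 0.1255
[[-1.0e-04  1.0e+00  3.8e-03]
 [ 8.0e-04  3.8e-03 -1.0e+00]
 [-1.0e+00 -1.0e-04 -8.0e-04]]
8.15 pos [ 0.5013 -0.0893  0.1493] F [-0.39 -0.05 -1.46] tq [-0.052  0.039  0.012] w 0.1262
```

View pics/w5.png

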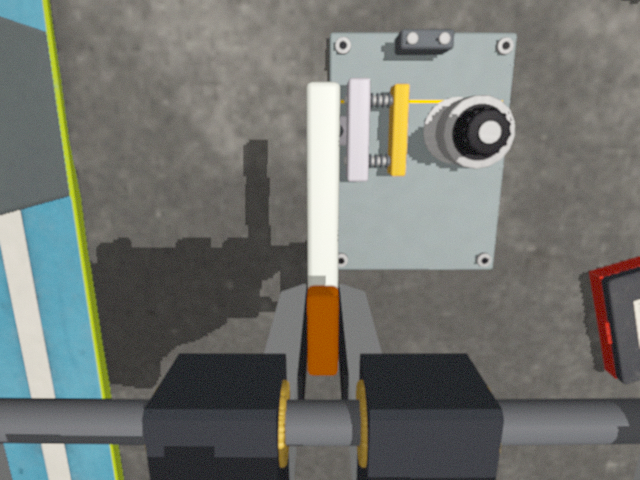

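Run:
```python
from h import *
f=cam("wrist")
crop(f,320,20,530,170,3.8,"w5a.png");crop(f,320,150,530,290,3.8,"w5b.png")
```

```text
(no output)
```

View pics/w5a.png

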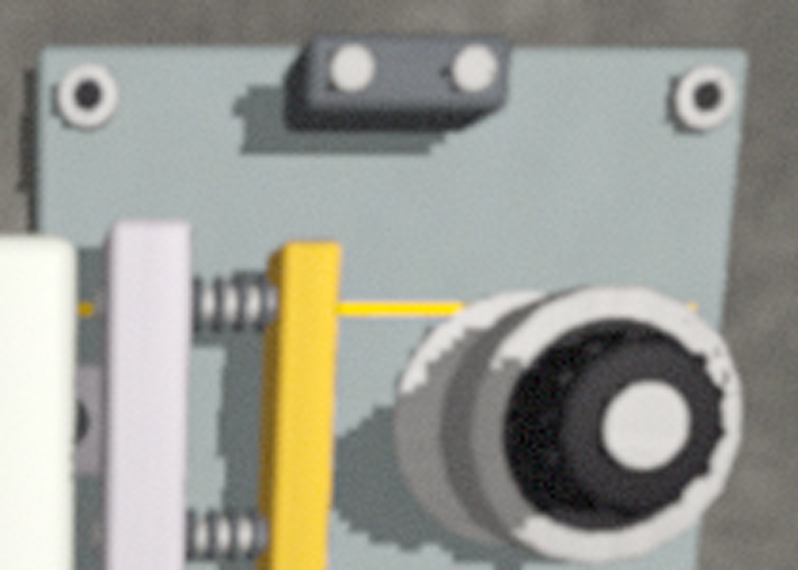

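View pics/w5b.png

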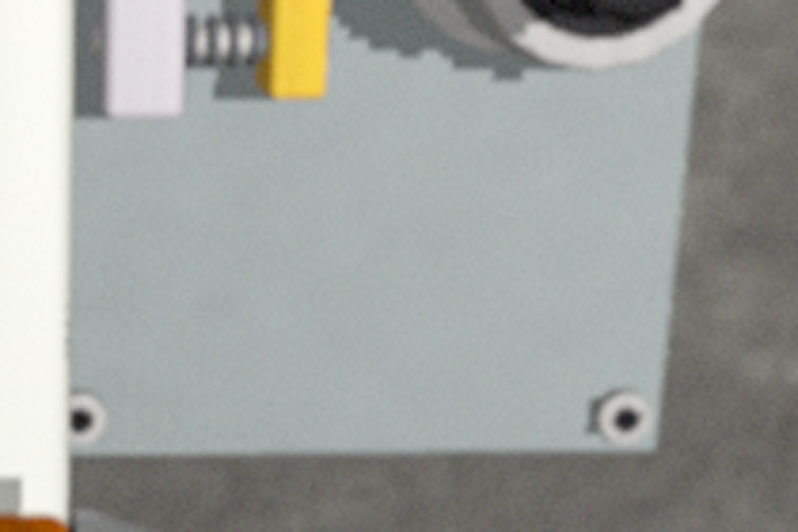

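```bash
cat >> h.py <<'E'
def toB(x,W):
    c,s=np.cos(x[2]),np.sin(x[2]);d=np.atleast_2d(W)[:,:2]-x[:2];return np.c_[c*d[:,0]+s*d[:,1],-s*d[:,0]+c*d[:,1]]
E
python3 - <<'E'
from h import *
f=cam("wrist")
px=np.array([[330.5,32.6],[516.3,33.2],[492.4,268.4]])
C=[[-.062,.065,.01],[.066,.065,.01],[.066,-.105,.01]]
x,e=fitblock(f,px,C);print(x,e.round(2))
W=unproj(f,[[409.7,83.7],[405.8,175.5],[490.3,131.8],[440,101]],[[.033],[.033],[.076],[.01]]);print(toB(x,W).round(4))
# gauge top edges
W=unproj(f,[[307.5,83],[338.5,83]],[[.1493+.0186]]*2);print(toB(x,W).round(4),W)
E
```

```text
[ 0.56786669 -0.01588954  0.00517685] [[-1.55 -0.43]
 [ 1.21 -0.73]
 [ 0.41  1.73]]
[[-0.0101  0.0299]
 [-0.0099 -0.0291]
 [ 0.0288  0.0003]
 [ 0.0161  0.0205]]
[[-0.0716  0.0182]
 [-0.0608  0.0182]] [[0.49614606 0.00193449 0.1679    ]
 [0.50700799 0.00196544 0.1679    ]]
```

Call:
send_rows(series=[[[0,0.175,-0.005,0,0,0,0],[0,0.175,0,0,0,0,0],[0.2,0,0,0,0,0,0],[0.2,0,0,0,0,0,0],[0.12,0,0,0,0,0,0],[0,0,0,0,0,0,0],[0,0,0,0,0,0,0],[0,0,0,0,0,0,0]]])

```text
clock: 9.25
position: [0.572, -0.0899, 0.0468]
tcp_rot: [0.501, 0.5, 0.5, -0.499]
contact_force: [1.2, 0.8, -1.4]
grip_width: 0.128
```

Run:
```python
from h import *
s=st();f=cam("wrist");cv2.imwrite("pics/w6.png",f["color"]);st()
g=cam("side");crop(g,270,220,370,310,8,"s6.png")
```

```text
9.25 pos [ 0.572  -0.0899  0.0468] F [ 1.18  0.82 -1.38] tq [-0.103  0.028  0.062] w 0.1283
9.3 pos [ 0.5719 -0.0899  0.0467] F [-0.61  0.38 -1.78] tq [-0.043  0.107  0.04 ] w 0.1277
```

View pics/w6.png

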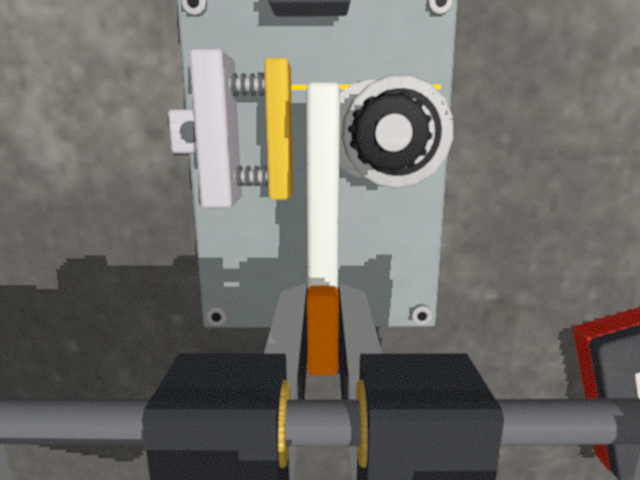

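View pics/s6.png

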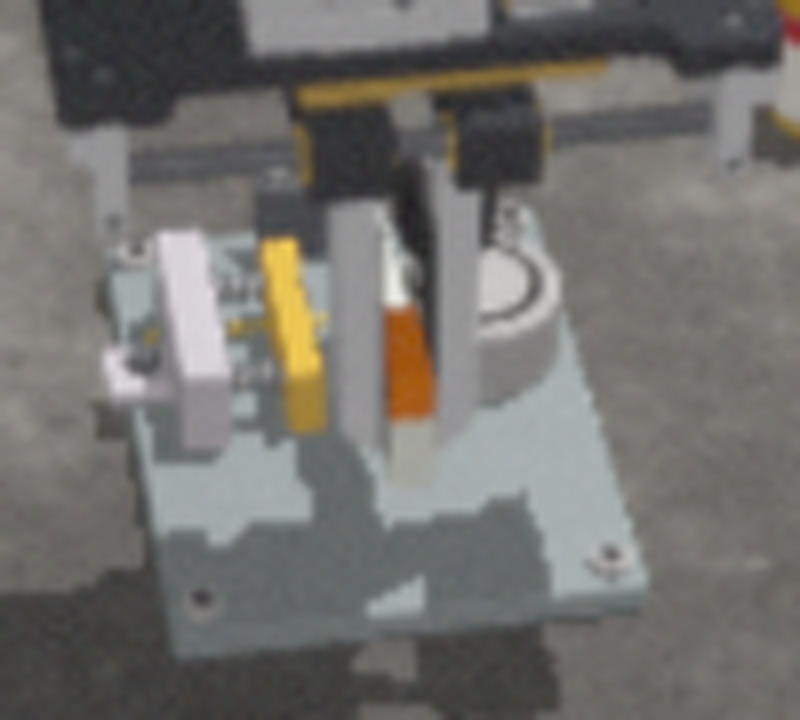

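Run:
```python
from h import *
f=cam("wrist")
px=np.array([[204,327],[436,326.5],[394,132],[450,-1]])
crop(f,170,40,460,210,2.75,"w6a.png")
C=[[-.062,-.105,.01],[.066,-.105,.01],[.028,0,.076]]
x,e=fitblock(f,px[:3],C);print(x,e.round(2))
W=unproj(f,[[289.3,58.5],[290.5,197.5],[300,88]],[[.033],[.033],[.01]]);print(toB(x,W).round(4))
W=unproj(f,[[308,84],[338,84],[306.5,285],[338,285]],[[.0467+.0186]]*4);print(toB(x,W).round(4))
print(toB(x,[manip.read_state()["position"]]))
```

```text
[ 0.56818605 -0.01466215  0.00450231] [[-1.15  1.29]
 [ 0.48  0.83]
 [ 0.41 -1.06]]
[[-0.0097  0.0288]
 [-0.0106 -0.0293]
 [-0.0066  0.019 ]]
[[-0.0011  0.0159]
 [ 0.0094  0.0159]
 [-0.0027 -0.059 ]
 [ 0.0098 -0.059 ]]
[[ 0.0030018  -0.07512661]]
```

View pics/w6a.png

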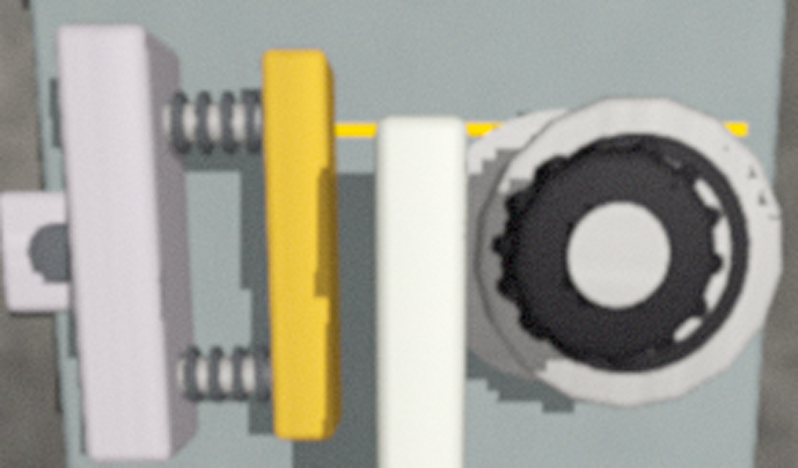

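Call:
send_rows(series=[[[0.05,-0.008,-0.015,0,0,0,0],[0.05,0,0,0,0,0,0],[0.04,0,0,0,0,0,0],[0.012,0,0,0,0,0,0],[0,0,0,0,0,0,0],[0,0,0,0,0,0,0]]])

```text
clock: 10.15
position: [0.5687, -0.0867, 0.0154]
tcp_rot: [0.5, 0.5, 0.501, -0.5]
contact_force: [-2.0, 0.7, 7.4]
grip_width: 0.124
```

Run:
```python
from h import *
s=st();f=cam("wrist");cv2.imwrite("pics/w7.png",f["color"]);st()
g=cam("side");crop(g,270,220,370,310,8,"s7.png")
```

```text
10.15 pos [ 0.5687 -0.0867  0.0154] F [-2.01  0.75  7.37] tq [0.075 0.66  0.022] w 0.1235
10.2 pos [ 0.5687 -0.0867  0.0154] F [-2.93  0.96  6.45] tq [0.113 0.616 0.021] w 0.1251
```

View pics/w7.png

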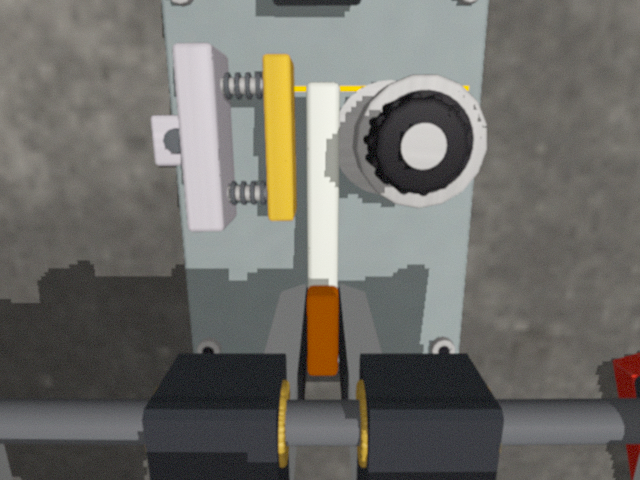

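View pics/s7.png

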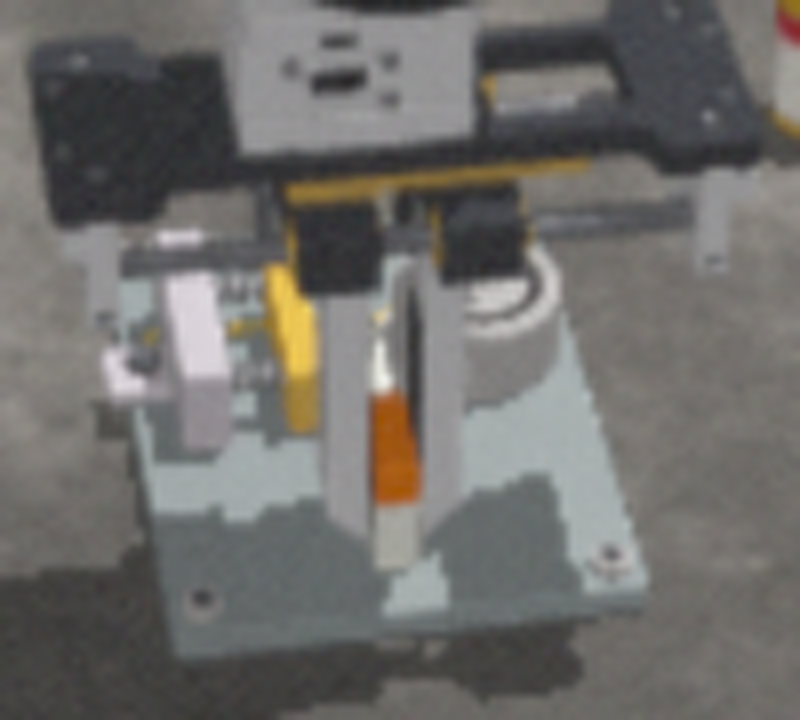

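Call:
send_rows(series=[[[0,0,0,0,0,0,0.5],[0,0,0,0,0,0,0.5],[0,0,0,0,0,0,0.5],[0,0,0,0,0,0,0.5],[0,0,0,0,0,0,0.5],[-0.15,0,0,0,0,0,0.5],[-0.25,0,0,0,0,0,0.5],[-0.25,0,0,0,0,0,0.5],[0,0,0,0,0,0,0.5],[0,0,0,0,0,0,0.5],[0,0,0,0,0,0,0.5]]])

```text
clock: 11.62
position: [0.5682, -0.0865, 0.1436]
tcp_rot: [0.499, 0.499, 0.501, -0.5]
contact_force: [-0.7, 0.6, -0.5]
grip_width: 0.499
```

Run:
```python
from h import *
s=st();f=cam("wrist");cv2.imwrite("pics/w8.png",f["color"]);st();print(np.round(s["qpos"],2))
crop(f,150,20,500,280,2.2,"w8a.png")
```

```text
11.625 pos [ 0.5682 -0.0865  0.1436] F [-0.71  0.63 -0.53] tq [-0.077  0.119 -0.049] w 0.499
11.675 pos [ 0.5683 -0.0866  0.1436] F [-1.16  0.12  0.92] tq [-0.084 -0.046  0.013] w 0.4987
[-0.15  0.63  0.4   1.8  -0.33  0.78  0.42]
```

View pics/w8.png

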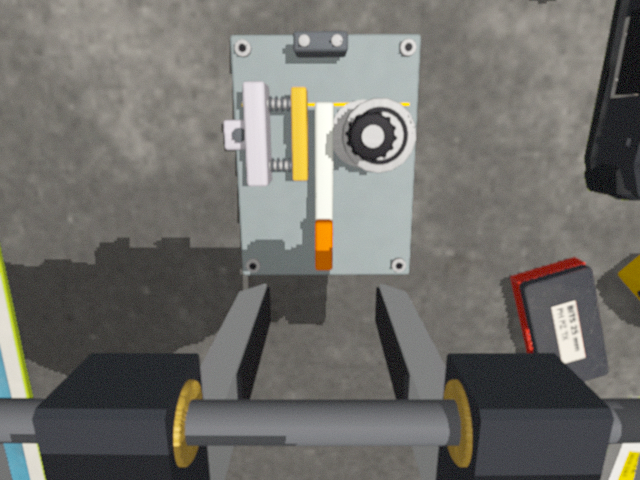

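View pics/w8a.png

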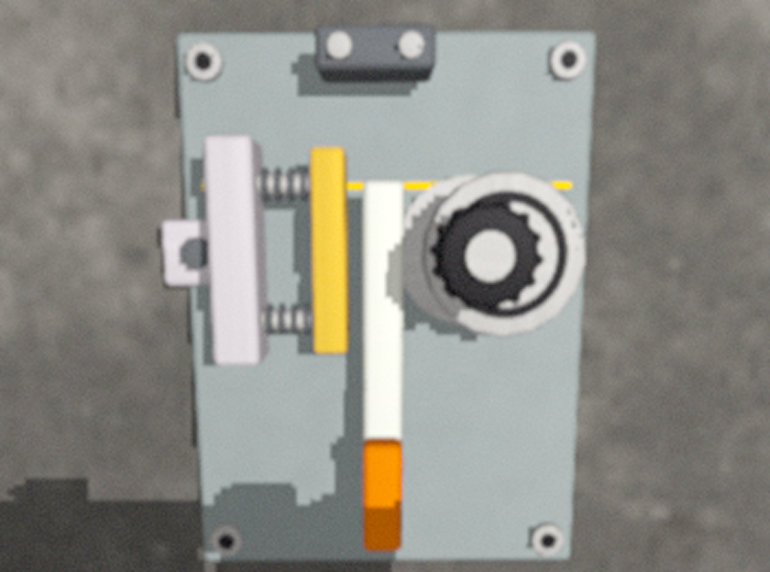

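Run:
```python
from h import *
f=cam("wrist");s=manip.read_state()
px=np.array([[179,34],[595,33],[205,560],[569,558],[491,256]])/2.2+[150,20]
C=[[-.062,.065,.01],[.066,.065,.01],[-.062,-.105,.01],[.066,-.105,.01],[.028,0,.076]]
x,e=fitblock(f,px[:4],C[:4]);print(x,e.round(2));x2,e=fitblock(f,px,C);print(x2,e.round(2))
W=unproj(f,np.array([[345,148],[347,352],[491,256]])/2.2+[150,20],[[.033],[.033],[.076]]);print("shoe,knob",toB(x,W).round(4))
W=unproj(f,np.array([[365,184],[402,184],[363,550],[402,550]])/2.2+[150,20],[[.034],[.034],[.046],[.046]]);print("gauge",toB(x,W).round(4))
# roller top circle z=.035: center approx
W=unproj(f,np.array([[505,252]])/2.2+[150,20],.035);print("roller",toB(x,W).round(4),W)
Rm=q2R(s["tcp_rot"]);c,sn=np.cos(x[2]),np.sin(x[2]);K=np.array([x[0]+c*.028,x[1]+sn*.028,.066-.019])
print("K",K,"tool delta",((K-s["position"])@Rm).round(4),Rm.round(4))
```

```text
[ 0.56863975 -0.01558849  0.00307561] [[-1.68 -0.97]
 [ 1.54 -1.17]
 [-0.67  1.23]
 [ 0.82  1.9 ]]
[ 0.56863816 -0.01554217  0.00318928] [[-1.7  -1.04]
 [ 1.53 -1.26]
 [-0.66  1.18]
 [ 0.83  1.83]
 [ 0.    0.21]]
shoe,knob [[-0.0101  0.0295]
 [-0.0102 -0.0291]
 [ 0.028   0.0002]]
gauge [[-0.0044  0.0196]
 [ 0.0063  0.0195]
 [-0.0055 -0.0882]
 [ 0.0064 -0.0882]]
roller [[0.0366 0.0003]] [[ 0.60525523 -0.01513353  0.035     ]]
K [ 0.59663962 -0.01550237  0.047     ] tool delta [ 0.0967  0.0285 -0.0711] [[-2.5e-03  1.0e+00  1.1e-03]
 [ 2.0e-04  1.1e-03 -1.0e+00]
 [-1.0e+00 -2.5e-03 -2.0e-04]]
```

Call:
send_rows(series=[[[0,0.07,-0.18,0,0,0,0.6],[0,0.072,-0.176,0,0,0,0.6],[0,0,0,0,0,0,0.6],[0.1,0,0,0,0,0,0.6],[0,0,0,0,0,0,0.6],[0,0,0,0,0,0,0.6]]])

```text
clock: 12.48
position: [0.5975, -0.0165, 0.1252]
tcp_rot: [-0.5, -0.5, -0.5, 0.5]
contact_force: [0.0, 0.1, 0.2]
grip_width: 0.598
```

Run:
```python
from h import *
s=st();f=cam("wrist");cv2.imwrite("pics/w9.png",f["color"]);s=st()
K=np.array([.59664,-.0155,.048]);Rm=q2R(s["tcp_rot"]);print(((K-s["position"])@Rm).round(4),(((K-s["position"])@Rm)/.2).round(3),Rm.round(4))
```

```text
12.475 pos [ 0.5975 -0.0165  0.1252] F [0.   0.13 0.22] tq [-0.071  0.013  0.047] w 0.5984
12.525 pos [ 0.5978 -0.0164  0.1255] F [-0.05 -0.74 -0.17] tq [-0.128  0.064 -0.003] w 0.6001
[ 0.0775 -0.0012 -0.0009] [ 0.387 -0.006 -0.005] [[ 4.e-04  1.e+00  2.e-04]
 [-3.e-04  2.e-04 -1.e+00]
 [-1.e+00  4.e-04  3.e-04]]
```

View pics/w9.png

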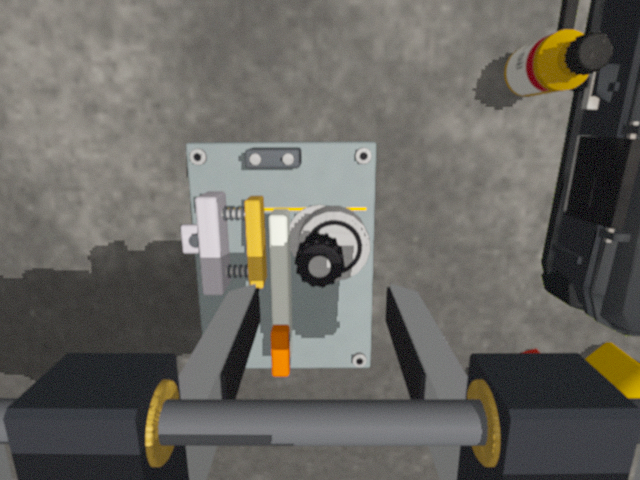

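Run:
```python
from h import *
f=cam("wrist");s=manip.read_state()
W=unproj(f,[[319.5,265],[187,142],[377,143],[370,369]],[[.076],[.01],[.01],[.01]]);print(W.round(4))
x,e=fitblock(f,np.array([[187,142],[377,143],[370,369],[203,368],[319.5,265]]),[[-.062,.065,.01],[.066,.065,.01],[.066,-.105,.01],[-.062,-.105,.01],[.028,0,.076]]);print(x,e)
Rm=q2R(s["tcp_rot"]);print((W[:1]-s["position"])@Rm)
crop(f,180,130,390,290,3.8,"w9a.png")
```

```text
[[ 0.5966 -0.0142  0.076 ]
 [ 0.508   0.0502  0.01  ]
 [ 0.6345  0.0494  0.01  ]
 [ 0.6347 -0.1201  0.01  ]]
[ 0.56884916 -0.01476783 -0.00475315] [[-1.37151656 -0.49126792]
 [ 0.96979971 -0.81156209]
 [-0.51360356 -0.00949841]
 [ 0.28654968  0.21673236]
 [ 0.49508666  1.13248709]]
[[ 0.04959811 -0.00140368 -0.00198635]]
```

View pics/w9a.png

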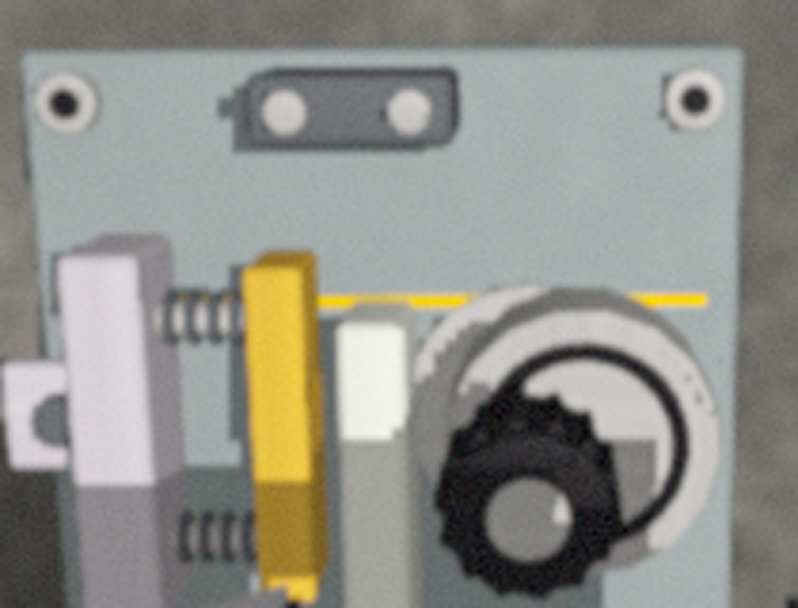

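Call:
send_rows(series=[[[0.13,-0.006,-0.008,0,0,0,0.6],[0.15,0,0,0,0,0,0.6],[0.107,0,0,0,0,0,0.6],[0,0,0,0,0,0,0.6],[0,0,0,0,0,0,0],[0,0,0,0,0,0,0],[0,0,0,0,0,0,0],[0,0,0,0,0,0,0],[0,0,0,0,0,0,0],[0,0,0,0,0,0,0]]])

```text
clock: 13.82
position: [0.5957, -0.0139, 0.0482]
tcp_rot: [0.5, 0.5, 0.501, -0.5]
contact_force: [-3.8, -0.0, 6.1]
grip_width: 0.275
```

Run:
```python
from h import *
s=st();f=cam("wrist");cv2.imwrite("pics/w10.png",f["color"]);s=st();print(np.round(s["qpos"],2))
```

```text
13.825 pos [ 0.5957 -0.0139  0.0482] F [-3.81 -0.01  6.08] tq [-0.069  0.841 -0.001] w 0.2749
13.875 pos [ 0.5958 -0.0139  0.0482] F [-2.92 -0.02  5.44] tq [-0.006  0.804  0.018] w 0.2701
[-0.23  0.79  0.33  1.8  -0.41  0.62  0.35]
```

View pics/w10.png

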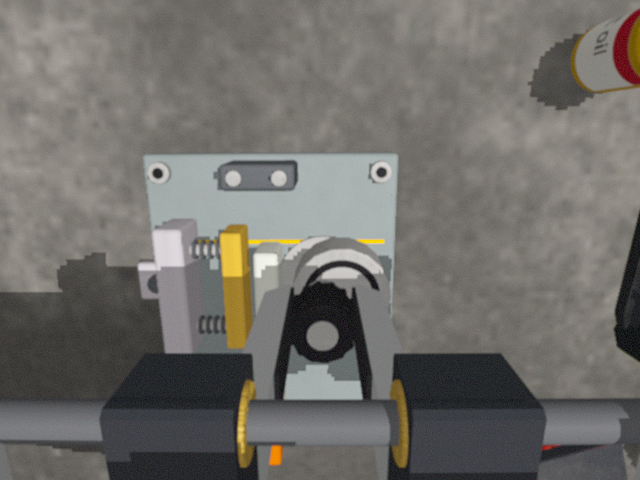

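Call:
send_rows(series=[[[0,0,0,0.8,0,0,0],[0,0,0,0.8,0,0,0],[0,0,0,0.8,0,0,0],[0,0,0,0.8,0,0,0],[0,0,0,0,0,0,0]]])

```text
clock: 14.5
position: [0.5961, -0.014, 0.0482]
tcp_rot: [-0.396, -0.586, -0.396, 0.586]
contact_force: [-2.3, -0.7, 4.8]
grip_width: 0.269
```

Run:
```python
from h import *
s=st();f=cam("wrist");cv2.imwrite("pics/w11.png",f["color"]);s=st();print(np.round(s["qpos"],2),q2R(s["tcp_rot"]).round(3)); g=cam("side");crop(g,270,210,370,300,8,"s11.png")
```

```text
14.5 pos [ 0.5961 -0.014   0.0482] F [-2.28 -0.74  4.84] tq [-0.01   0.667  0.06 ] w 0.2686
14.55 pos [ 0.5961 -0.014   0.0482] F [-2.02 -0.44  5.42] tq [-0.043  0.752  0.04 ] w 0.272
[-0.29  0.81  0.43  1.81 -0.53  0.65  0.07] [[-0.     0.928 -0.373]
 [ 0.    -0.373 -0.928]
 [-1.    -0.     0.   ]]
```

View pics/w11.png

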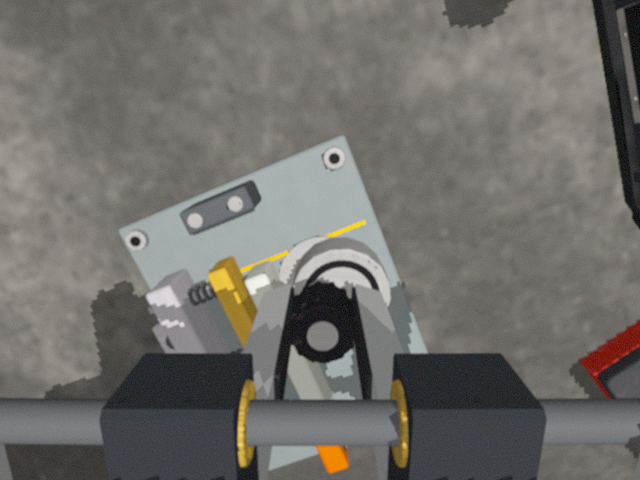

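View pics/s11.png

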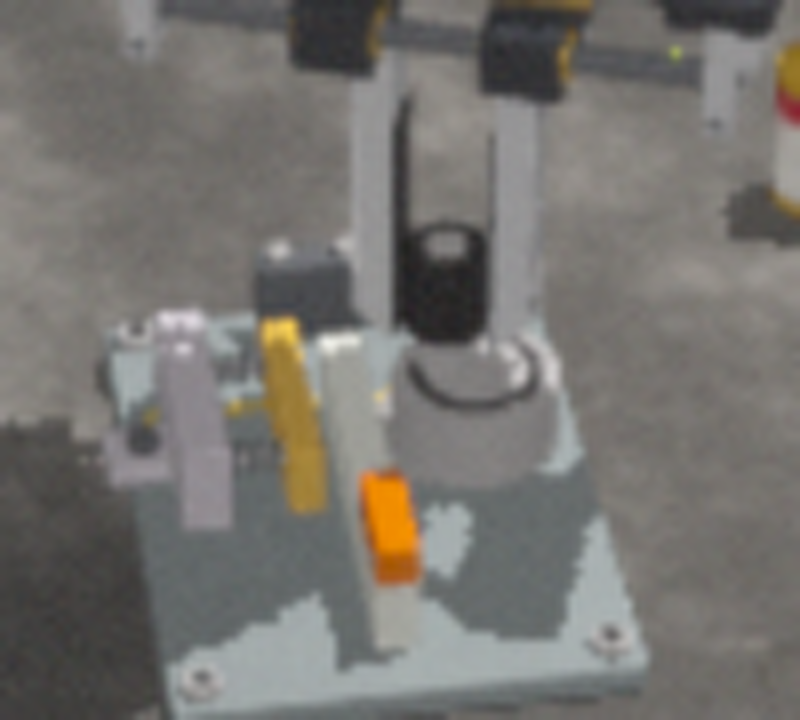

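Call:
send_rows(series=[[[0,0,0,0.9,0,0,0],[0,0,0,0.9,0,0,0],[0,0,0,0.9,0,0,0],[0,0,0,0.9,0,0,0],[0,0,0,0.9,0,0,0],[0,0,0,0.9,0,0,0],[0,0,0,0.9,0,0,0],[0,0,0,0.9,0,0,0],[0,0,0,0.9,0,0,0],[0,0,0,0,0,0,0]]])

```text
clock: 15.85
position: [0.5968, -0.0148, 0.0482]
tcp_rot: [0.077, 0.703, 0.076, -0.703]
contact_force: [-1.6, -1.5, 4.4]
grip_width: 0.273
```

Run:
```python
from h import *
s=st();f=cam("wrist");cv2.imwrite("pics/w12.png",f["color"]);s=st();R_=q2R(s["tcp_rot"]);print(np.round(s["qpos"],2),np.arctan2(R_[1,1],R_[0,1])); g=cam("side");crop(g,270,210,370,300,8,"s12.png")
```

```text
15.85 pos [ 0.5968 -0.0148  0.0482] F [-1.59 -1.52  4.39] tq [-0.247  0.501  0.012] w 0.2729
15.9 pos [ 0.5968 -0.0148  0.0482] F [-0.66 -1.42  4.98] tq [-0.275  0.41  -0.005] w 0.272
[-0.43  0.88  0.69  1.81 -0.79  0.76 -0.66] -1.354630390075253
```

View pics/w12.png

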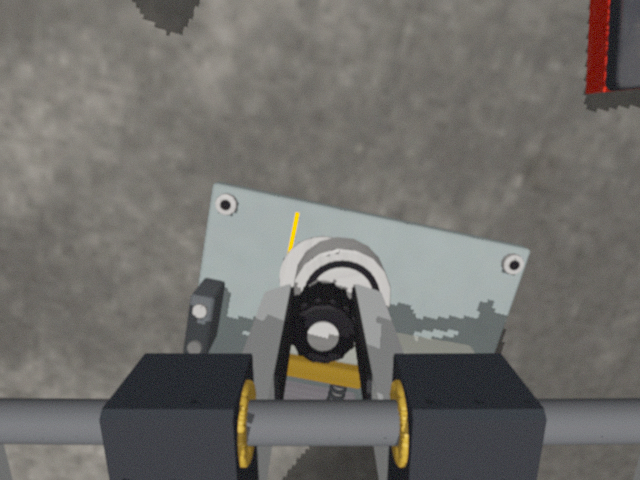

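View pics/s12.png

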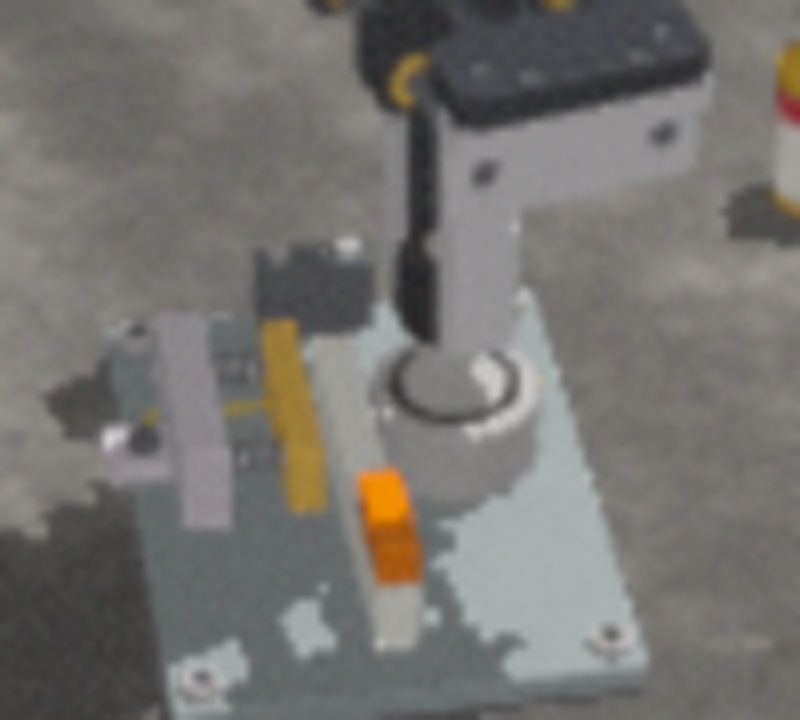

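```bash
cat >> h.py <<'E'
X=[0.5687,-0.0152,0.003]
def B2W(P,x=X):
    P=np.atleast_2d(np.array(P,float));c,s=np.cos(x[2]),np.sin(x[2]);return np.c_[x[0]+c*P[:,0]-s*P[:,1],x[1]+s*P[:,0]+c*P[:,1],P[:,2]]
def ov(f,box,sc,name,thetas,x=X,dx=(0,0)):
    x0,y0,x1,y1=box;im=cv2.resize(f["color"][y0:y1,x0:x1],None,fx=sc,fy=sc,interpolation=cv2.INTER_CUBIC)
    def dr(P,col,cl=False):
        p=((proj(f,B2W(P,x))+dx-[x0,y0]+.5)*sc-.5);cv2.polylines(im,[np.round(p*8).astype(np.int32)],cl,col,1,cv2.LINE_AA,3)
    a=np.linspace(0,2*np.pi,60)
    for t,c in zip(thetas,[(0,0,255),(0,255,0),(255,0,0)]):
        for z in (.035,.011): dr(np.c_[.028+.009*np.cos(t)+.024*np.cos(a),-.009*np.sin(t)+.024*np.sin(a),0*a+z],c,True)
    dr([[-.062,.065,.01],[.066,.065,.01],[.066,-.105,.01],[-.062,-.105,.01]],(255,0,255),True)
    dr([[-.0103,-.03,.033],[-.0103,.03,.033]],(255,0,255))
    cv2.imwrite("pics/"+name,im)
E
python3 - <<'E'
from h import *
g=cam("side");ov(g,(270,215,370,305),8,"s12o.png",[1.4,1.7])
E
```

```text
(no output)
```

View pics/s12o.png

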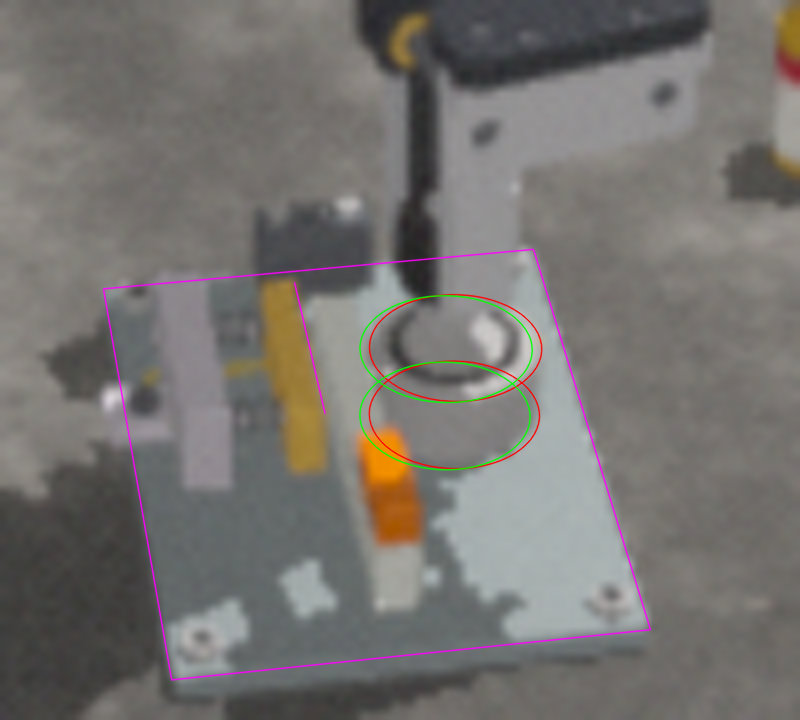

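Call:
send_rows(series=[[[0,0,0,0.75,0,0,0],[0,0,0,0.75,0,0,0],[0,0,0,0.75,0,0,0],[0,0,0,0.75,0,0,0],[0,0,0,0,0,0,0],[0,0,0,0,0,0,0]]])

```text
clock: 16.75
position: [0.5968, -0.0152, 0.0482]
tcp_rot: [-0.05, 0.706, -0.051, -0.705]
contact_force: [-0.5, -2.4, 4.7]
grip_width: 0.269
```

Run:
```python
from h import *
s=st();R_=q2R(s["tcp_rot"]);print(np.round(s["qpos"],2),np.arctan2(R_[1,1],R_[0,1])); g=cam("side");s=st();ov(g,(270,215,370,305),8,"s13o.png",[1.7,2.1])
```

```text
16.75 pos [ 0.5968 -0.0152  0.0482] F [-0.53 -2.36  4.72] tq [-0.443  0.475  0.033] w 0.2689
[-0.47  0.91  0.78  1.81 -0.88  0.81 -0.95] -1.7145464340110281
16.8 pos [ 0.5968 -0.0151  0.0482] F [-1.54 -2.54  4.22] tq [-0.375  0.489  0.074] w 0.2689
```

View pics/s13o.png

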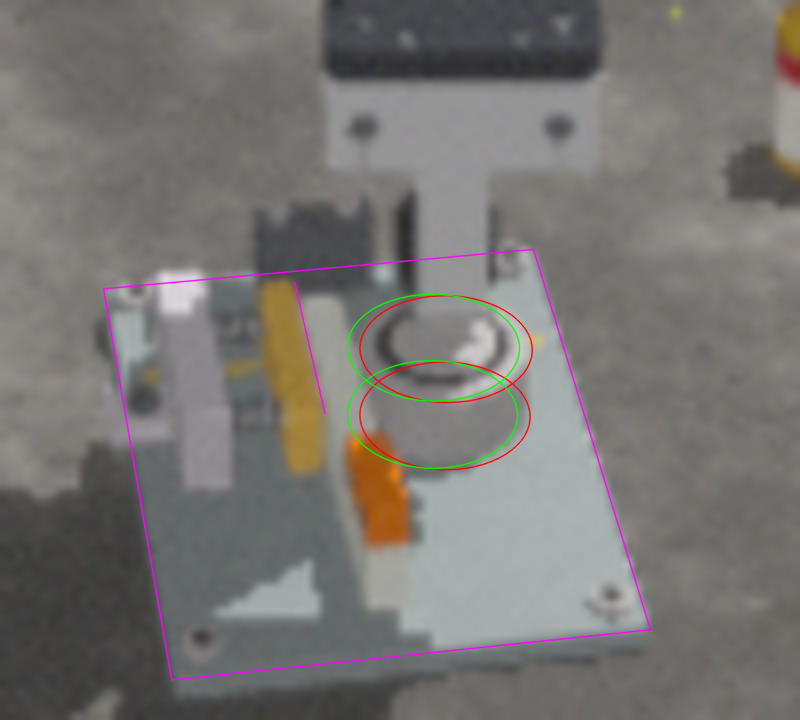

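Call:
send_rows(series=[[[0,0,0,0.7,0,0,0],[0,0,0,0.7,0,0,0],[0,0,0,0.6,0,0,0],[0,0,0,0,0,0,0],[0,0,0,0,0,0,0]]])

```text
clock: 17.42
position: [0.5968, -0.0154, 0.0482]
tcp_rot: [-0.134, 0.695, -0.135, -0.694]
contact_force: [-1.1, -2.7, 4.9]
grip_width: 0.268
```

Run:
```python
from h import *
s=st();R_=q2R(s["tcp_rot"]);print(np.round(s["qpos"],2),np.arctan2(R_[1,1],R_[0,1])); g=cam("side");s=st();ov(g,(270,215,370,305),8,"s14o.png",[1.95])
```

```text
17.425 pos [ 0.5968 -0.0154  0.0482] F [-1.07 -2.72  4.95] tq [-0.424  0.505  0.039] w 0.2684
[-0.5   0.94  0.84  1.81 -0.93  0.84 -1.15] -1.954463096239171
17.475 pos [ 0.5968 -0.0154  0.0482] F [-1.12 -3.68  5.3 ] tq [-0.446  0.496  0.147] w 0.2676
```

View pics/s14o.png

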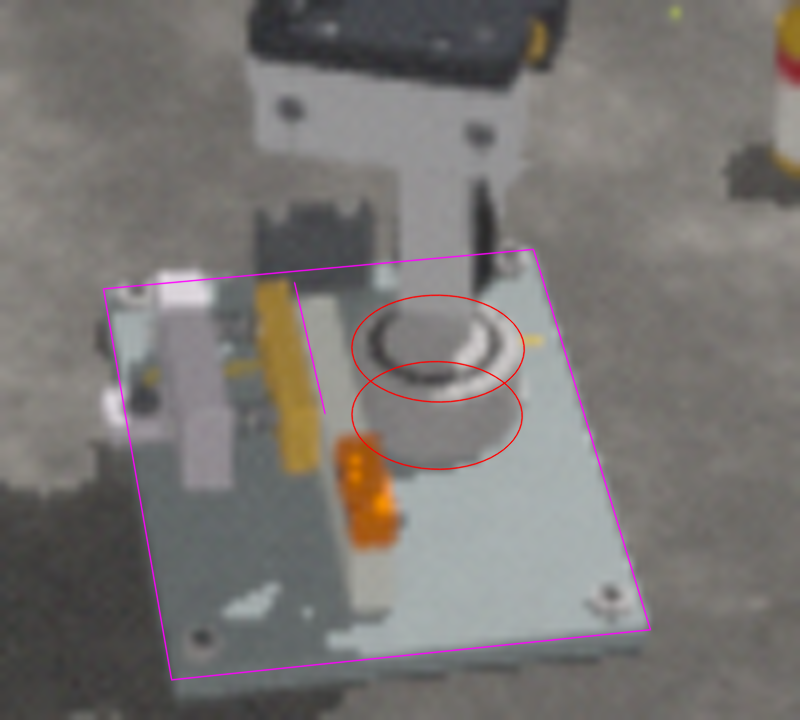

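```bash
cat >> h.py <<'E'
def shoex(im):
    # columns of left/right brass edges (rows 255..268), subpixel via hue-sat threshold on upsampled
    b=cv2.resize(im[245:280,290:320],None,fx=8,fy=8,interpolation=cv2.INTER_CUBIC).astype(float)
    y=(b[:,:,2]-b[:,:,0])/(b.sum(2)+30)
    out=[]
    for r in range(8*8,24*8):
        m=np.where(y[r]>.2)[0]
        if len(m): out.append((m.min()/8,m.max()/8))
        else: out.append((np.nan,np.nan))
    return np.nanmedian(np.array(out),0),np.array(out)
E
python3 - <<'E'
from h import *
a=cv2.imread("pics/side0.png");g=cam("side");cv2.imwrite("pics/side14.png",g["color"])
A=shoex(a);Bq=shoex(g["color"]);d=Bq[1]-A[1];print(A[0],Bq[0],np.nanmedian(d,0),np.nanstd(d,0))
print(np.diff(proj(g,B2W([[-.0103,0,.033],[-.0113,0,.033]])),axis=0))
E
```

```text
[13.625 18.875] [13.125  17.6875] [-0.625  -0.9375] [0.20680772 0.23355978]
[[-0.44334767  0.04188291]]
```

Call:
send_rows(series=[[[0,0,0,0,0,0,0.6],[0,0,0,0,0,0,0.6],[0,0,0,0,0,0,0.6],[0,0,0,0,0,0,0.6],[0,0,0,0,0,0,0.6],[-0.2,0,0,0,0,0,0.6],[-0.25,0,0,-0.8,0,0,0.6],[0,0,0,-0.8,0,0,0],[0,0,0,-0.8,0,0,0],[0,0,0,-0.8,0,0,0],[0,0,0,0,0,0,0],[0,0,0,0,0,0,0]]])

```text
clock: 19.02
position: [0.5964, -0.014, 0.1376]
tcp_rot: [0.001, -0.707, 0.001, 0.707]
contact_force: [0.9, -0.0, 0.6]
grip_width: 0.107
```

Run:
```python
from h import *
s=st();R_=q2R(s["tcp_rot"]);print(np.round(s["qpos"],2),R_.round(3)); g=cam("wrist");cv2.imwrite("pics/w15.png",g["color"]);g=cam("side");cv2.imwrite("pics/side15.png",g["color"]);s=st();ov(g,(270,215,370,305),8,"s15o.png",[2.05])
a=cv2.imread("pics/side0.png");A=shoex(a);Bq=shoex(g["color"]);d=Bq[1]-A[1];print(A[0],Bq[0],np.nanmedian(d,0))
```

```text
19.025 pos [ 0.5964 -0.014   0.1376] F [ 0.91 -0.04  0.62] tq [0.042 0.175 0.015] w 0.1071
[-0.51  0.79  0.85  1.75 -0.72  0.94 -0.93] [[-0.    -0.002 -1.   ]
 [-0.    -1.     0.002]
 [-1.     0.     0.   ]]
19.125 pos [ 0.5964 -0.014   0.1376] F [-0.   -0.3   0.53] tq [ 0.027  0.162 -0.042] w 0.0251
[13.625 18.875] [13.1875 17.75  ] [-0.75  -1.125]
```

View pics/w15.png

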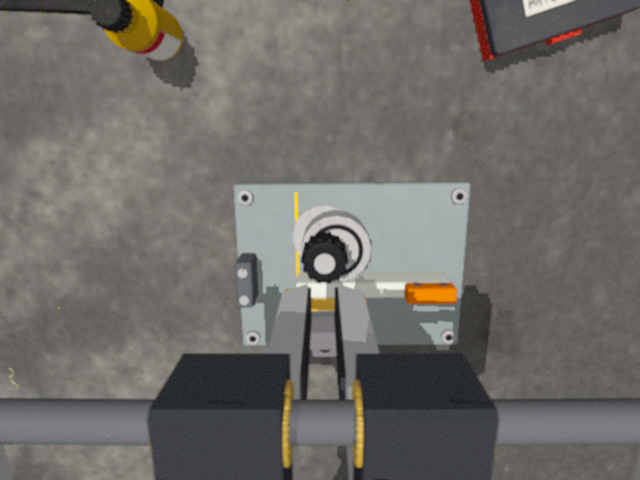

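View pics/s15o.png

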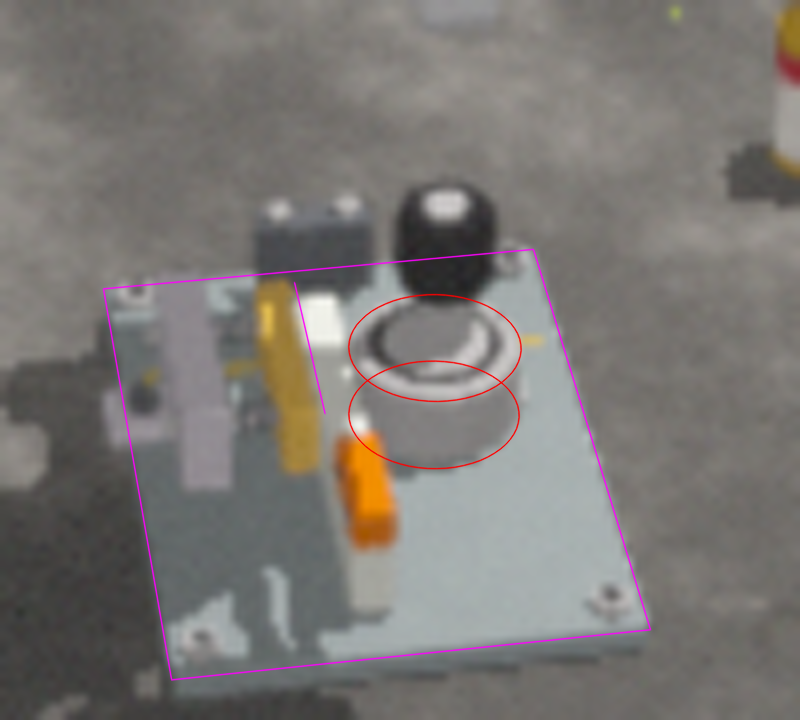

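Call:
send_rows(series=[[[0,0.195,0.056,0,0,0,0],[0,0.195,0.056,0,0,0,0],[0,0.195,0.056,0,0,0,0],[0.2,0,0,0,0,0,0],[0.15,0,0,0,0,0,0],[0,0,0,0,0,0,0],[0,0,0,0,0,0,0],[0,0,0,0,0,0,0]]])

```text
clock: 20.12
position: [0.5638, -0.1313, 0.069]
tcp_rot: [0.0, 0.708, -0.0, -0.706]
contact_force: [0.4, -0.2, 0.5]
grip_width: 0.002
```

Run:
```python
from h import *
s=st();R_=q2R(s["tcp_rot"]);print(R_.round(3)); g=cam("wrist");cv2.imwrite("pics/w16.png",g["color"]);g=cam("side");crop(g,270,215,370,305,8,"s16.png");st()
```

```text
20.125 pos [ 0.5638 -0.1313  0.069 ] F [ 0.38 -0.2   0.46] tq [-0.041  0.169 -0.003] w 0.0023
[[ 0.002  0.    -1.   ]
 [-0.001 -1.    -0.   ]
 [-1.     0.001 -0.002]]
20.225 pos [ 0.5636 -0.1311  0.0687] F [-0.24 -0.48  0.31] tq [-0.032  0.138  0.022] w 0.0045
```

View pics/w16.png

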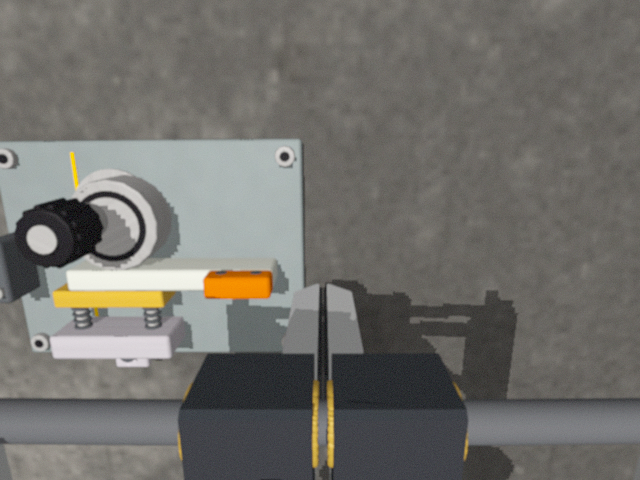

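View pics/s16.png

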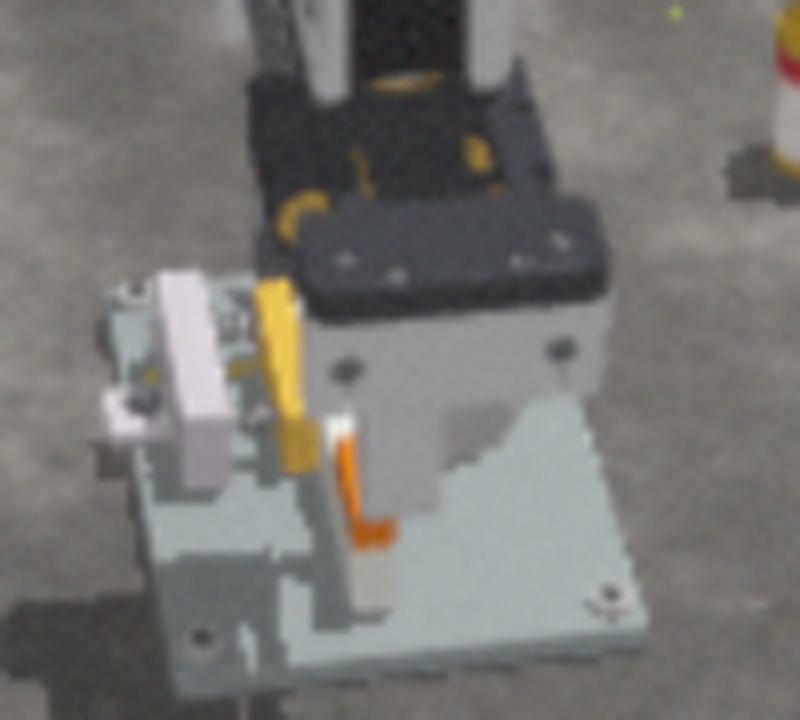

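Run:
```python
from h import *
f=cam("wrist");s=manip.read_state();R_=q2R(s["tcp_rot"])
W=unproj(f,[[271,285],[272,272],[271,297],[68,278]],[[.046],[.046],[.046],[.034]]);print(W.round(4),toB(X,W).round(4));print(((W-s["position"])@R_).round(4))
W=unproj(f,[[52,305],[170,304]],.033);print(toB(X,W))
x,e=fitblock(f,np.array([[301.5,140],[304,352]]),[[.066,-.105,.01],[-.062,-.105,.01]]);print(x,e)
```

```text
[[ 0.5645 -0.1053  0.046 ]
 [ 0.5713 -0.1061  0.046 ]
 [ 0.5581 -0.1051  0.046 ]
 [ 0.5638  0.0034  0.034 ]] [[-0.0045 -0.0901]
 [ 0.0024 -0.0909]
 [-0.0109 -0.0899]
 [-0.0048  0.0186]]
[[ 0.0225 -0.0256 -0.001 ]
 [ 0.0225 -0.0249 -0.0079]
 [ 0.0225 -0.0258  0.0054]
 [ 0.0345 -0.1344 -0.0004]]
[[-0.02063635  0.03055561]
 [-0.02010278 -0.03373   ]]
[ 0.56831151 -0.01466837 -0.00131813] [[ 4.75627710e-04 -1.03084931e+00]
 [-1.54718801e-03  1.35417564e+00]]
```

Call:
send_rows(series=[[[0.117,0,0,0,0,0,0],[0.117,0,0,0,0,0,0],[0,-0.02,0,0,0,0,0],[0,-0.02,0,0,0,0,0],[0,-0.01,0,0,0,0,0],[0,-0.01,0,0,0,0,0],[0,0,0,0,0,0,0]]])

```text
clock: 21.15
position: [0.5631, -0.1187, 0.0212]
tcp_rot: [0.0, 0.707, 0.0, -0.707]
contact_force: [0.1, 0.2, -0.2]
grip_width: 0.006
```

Call:
send_rows(series=[[[0,-0.02,0,0,0,0,0],[0,-0.02,0,0,0,0,0],[0,0,0,0,0,0,0]]])

```text
clock: 21.52
position: [0.563, -0.1116, 0.0211]
tcp_rot: [0.0, 0.707, -0.0, -0.707]
contact_force: [-0.3, -2.8, 2.2]
grip_width: 0.005
```

Call:
send_rows(series=[[[0,-0.02,0,0,0,0,0],[0,-0.02,0,0,0,0,0]]])

```text
clock: 21.78
position: [0.563, -0.1036, 0.0211]
tcp_rot: [0.0, 0.707, -0.001, -0.707]
contact_force: [-0.0, -3.8, 4.0]
grip_width: 0.003
```

Call:
send_rows(series=[[[0,-0.02,0,0,0,0,0],[0,-0.02,0,0,0,0,0]]])

```text
clock: 22.02
position: [0.5629, -0.0949, 0.0209]
tcp_rot: [0.0, 0.707, -0.0, -0.707]
contact_force: [-0.7, -4.1, 2.6]
grip_width: 0.005
```

Run:
```python
from h import *
f=cam("wrist");s=st();R_=q2R(s["tcp_rot"]);cv2.imwrite("pics/w17.png",f["color"])
g=cam("side");cv2.imwrite("pics/side17.png",g["color"]);crop(g,270,215,370,305,8,"s17.png");st()
a=cv2.imread("pics/side0.png");A=shoex(a);Bq=shoex(g["color"]);d=Bq[1]-A[1];print(A[0],Bq[0],np.nanmedian(d,0))
```

```text
22.075 pos [ 0.5629 -0.094   0.0208] F [ 0.01 -3.53  3.76] tq [-0.9    0.13  -0.014] w 0.0035
22.125 pos [ 0.5629 -0.094   0.0208] F [ 0.09 -2.    1.92] tq [-0.576  0.097 -0.002] w 0.0072
[13.625 18.875] [12.875 14.25 ] [-0.75  -3.625]
```

View pics/w17.png

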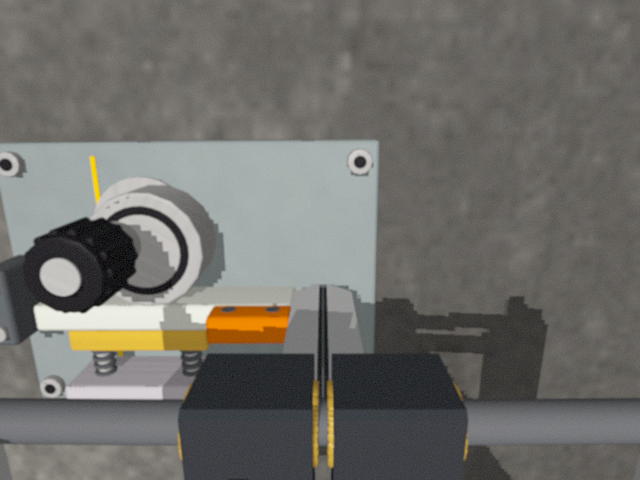

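View pics/s17.png

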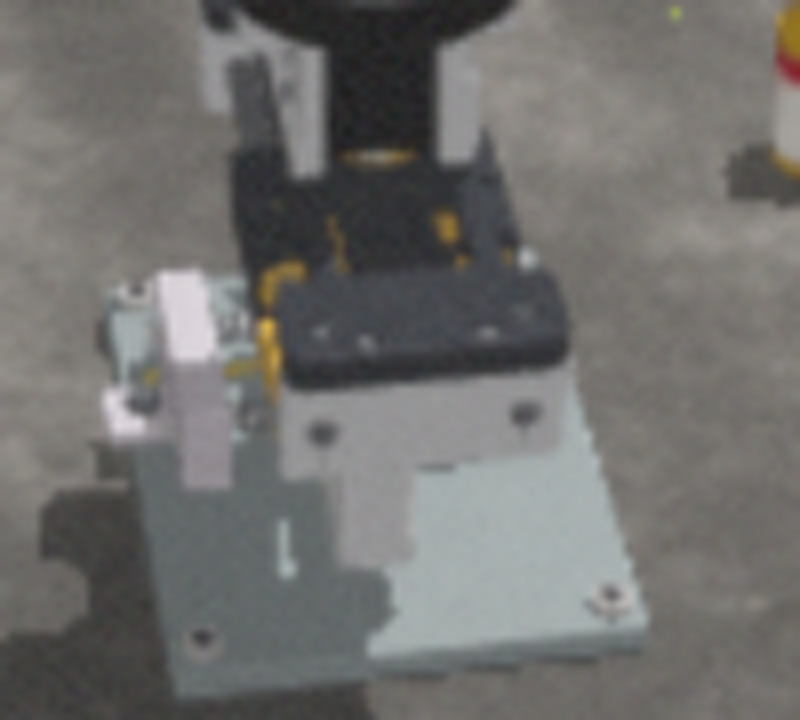

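Call:
send_rows(series=[[[0,0.025,0,0,0,0,0],[-0.25,0,0,0,0,0,0],[-0.25,0,0,0,0,0,0.6],[0,-0.21,-0.085,0,0,0,0.6],[0,-0.21,-0.085,0,0,0,0.6],[0,0,0,0,0,0,0.6],[0,0,0,0,0,0,0.6],[0,0,0,0,0,0,0.6]]])

```text
clock: 23.12
position: [0.5961, -0.0172, 0.1208]
tcp_rot: [0.001, -0.707, 0.001, 0.707]
contact_force: [0.1, -0.1, 0.3]
grip_width: 0.587
```

Run:
```python
from h import *
f=cam("wrist");s=st();cv2.imwrite("pics/w18.png",f["color"])
K=np.array([.5966,-.0152,.048]);Rm=q2R(s["tcp_rot"]);print((((K-s["position"])@Rm)/.2).round(3),Rm.round(3))
```

```text
23.175 pos [ 0.5963 -0.0173  0.1209] F [-0.27 -0.31 -0.07] tq [-0.046  0.184  0.014] w 0.5951
[ 0.364 -0.011 -0.002] [[-0.001 -0.002 -1.   ]
 [-0.    -1.     0.002]
 [-1.     0.     0.001]]
```

View pics/w18.png

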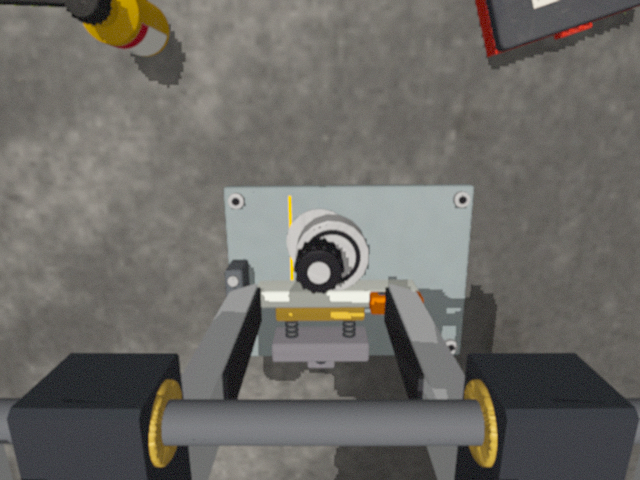

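Call:
send_rows(series=[[[0.12,-0.011,0,0,0,0,0.6],[0.15,0,0,0,0,0,0.6],[0.094,0,0,0,0,0,0.6],[0,0,0,0,0,0,0],[0,0,0,0,0,0,0],[0,0,0,0,0,0,0],[0,0,0,0,0,0,0],[0,0,0,0,0,0,0],[0,0,0,0,0,0,0],[0,0,0,0,0,0,0]]])

```text
clock: 24.42
position: [0.5976, -0.015, 0.049]
tcp_rot: [0.0, 0.708, -0.001, -0.706]
contact_force: [0.2, -2.8, 5.5]
grip_width: 0.272
```

Run:
```python
from h import *
s=st();g=cam("side");cv2.imwrite("pics/side18.png",g["color"]);st();R_=q2R(s["tcp_rot"]);print(np.arctan2(R_[1,1],R_[0,1]))
a=cv2.imread("pics/side0.png");A=shoex(a);Bq=shoex(g["color"]);d=Bq[1]-A[1];print(A[0],Bq[0],np.nanmedian(d,0))
```

```text
24.425 pos [ 0.5976 -0.015   0.049 ] F [ 0.18 -2.83  5.54] tq [-0.786  0.272  0.05 ] w 0.272
24.475 pos [ 0.5976 -0.015   0.049 ] F [-0.19 -2.98  5.79] tq [-0.766  0.203 -0.028] w 0.2725
-1.571388113708008
[13.625 18.875] [13.125 17.75 ] [-0.625 -0.75 ]
```

Call:
send_rows(series=[[[0,0,0,0.25,0,0,0],[0,0,0,0.25,0,0,0],[0,0,0,0,0,0,0]]])

```text
clock: 24.85
position: [0.5976, -0.0151, 0.049]
tcp_rot: [-0.021, 0.707, -0.022, -0.706]
contact_force: [-0.9, -2.6, 6.3]
grip_width: 0.269
```

Run:
```python
from h import *
s=st();g=cam("side");cv2.imwrite("pics/side19.png",g["color"]);st();R_=q2R(s["tcp_rot"]);print(np.arctan2(R_[1,1],R_[0,1]))
a=cv2.imread("pics/side0.png");A=shoex(a);Bq=shoex(g["color"]);d=Bq[1]-A[1];print(A[0],Bq[0],np.nanmedian(d,0))
```

```text
24.85 pos [ 0.5976 -0.0151  0.049 ] F [-0.88 -2.64  6.26] tq [-0.791  0.205  0.184] w 0.2692
24.9 pos [ 0.5976 -0.0151  0.049 ] F [-0.96 -3.87  7.14] tq [-0.803  0.272  0.256] w 0.2704
-1.6309383738334884
[13.625 18.875] [13.  17.5] [-0.875 -1.   ]
```

Call:
send_rows(series=[[[0,0,0,0,0,0,0.6],[0,0,0,0,0,0,0.6],[0,0,0,0,0,0,0.6],[0,0,0,0,0,0,0.6],[0,0,0,0,0,0,0.6],[-0.2,0,0,0,0,0,0.6],[-0.2,0,0,-0.5,0,0,0],[0,0.225,0.087,0,0,0,0],[0,0.225,0.087,0,0,0,0],[0,0,0,0,0,0,0],[0,0,0,0,0,0,0],[0,0,0,0,0,0,0]]])

```text
clock: 26.4
position: [0.5626, -0.1022, 0.1277]
tcp_rot: [-0.001, -0.707, -0.001, 0.707]
contact_force: [-0.3, -0.5, 0.8]
grip_width: 0.014
```

Run:
```python
from h import *
f=cam("wrist");s=st();cv2.imwrite("pics/w20.png",f["color"]);g=cam("side");cv2.imwrite("pics/side20.png",g["color"])
a=cv2.imread("pics/side0.png");A=shoex(a);Bq=shoex(g["color"]);d=Bq[1]-A[1];print(A[0],Bq[0],np.nanmedian(d,0))
print(q2R(s["tcp_rot"]).round(3))
```

```text
26.45 pos [ 0.5625 -0.1023  0.1277] F [-0.35  0.69  0.45] tq [-0.047  0.151  0.02 ] w 0.0046
[13.625 18.875] [12.875 17.625] [-0.875 -1.   ]
[[-0.     0.002 -1.   ]
 [ 0.001 -1.    -0.002]
 [-1.    -0.001  0.   ]]
```

View pics/w20.png

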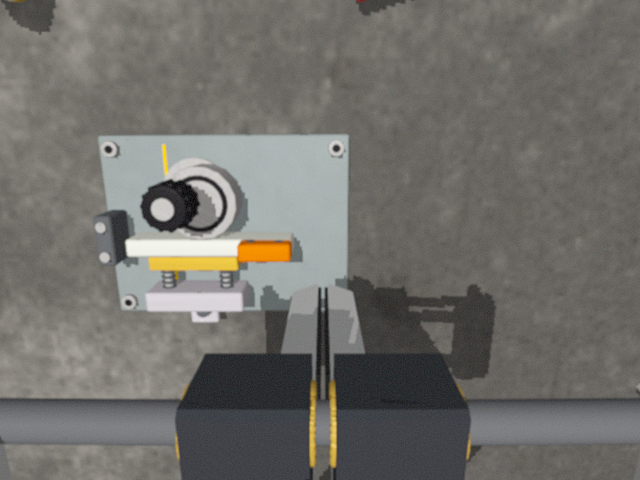

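Run:
```python
from h import *
f=cam("wrist");s=manip.read_state();R_=q2R(s["tcp_rot"])
x,e=fitblock(f,np.array([[349,134.5],[347,311],[99,137],[121,311.5]]),[[.066,-.105,.01],[-.062,-.105,.01],[.066,.065,.01],[-.062,.065,.01]]);print(x,e.round(1))
W=unproj(f,[[291,250],[127,247],[121,235]],[[.046],[.034],[.036]]);print(W.round(4),toB(x,W).round(4));print(((W-s["position"])@R_).round(4))
W=unproj(f,[[149,262],[240,262]],.033);print(toB(x,W))
crop(f,85,190,310,320,3.5,"w20a.png")
```

```text
[ 0.56744289 -0.01607427  0.00526593] [[ 1.3  0.1]
 [ 1.   0.7]
 [-2.2 -0.8]
 [-0.1  0.6]]
[[ 0.5643 -0.0825  0.046 ]
 [ 0.5626  0.0266  0.034 ]
 [ 0.5713  0.0286  0.036 ]] [[-0.0035 -0.0664]
 [-0.0046  0.0427]
 [ 0.0041  0.0446]]
[[ 0.0818 -0.0201 -0.0019]
 [ 0.0938 -0.1292 -0.0005]
 [ 0.0918 -0.1312 -0.0092]]
[[-0.01531519  0.02963537]
 [-0.01550527 -0.03123495]]
```

View pics/w20a.png

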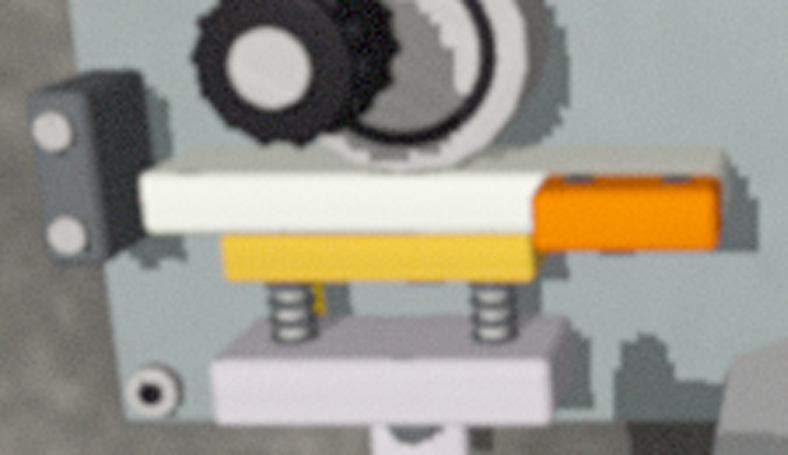

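Call:
send_rows(series=[[[0.18,0,0,0,0,0,0],[0.18,0,0,0,0,0,0],[0.173,0,0,0,0,0,0],[0,0,0,0,0,0,0],[0,-0.025,0,0,0,0,0],[0,0,0,0,0,0,0]]])

```text
clock: 27.3
position: [0.5632, -0.0982, 0.0228]
tcp_rot: [0.0, 0.708, 0.0, -0.706]
contact_force: [0.5, -0.6, 0.0]
grip_width: 0.008
```

Call:
send_rows(series=[[[0,-0.01,0,0,0,0,0],[0,-0.01,0,0,0,0,0]]])

```text
clock: 27.55
position: [0.5624, -0.0946, 0.022]
tcp_rot: [0.0, 0.707, 0.0, -0.707]
contact_force: [0.5, 0.3, 0.5]
grip_width: 0.007
```

Call:
send_rows(series=[[[0,-0.01,0,0,0,0,0]]])

```text
clock: 27.68
position: [0.5623, -0.094, 0.022]
tcp_rot: [0.001, 0.707, -0.001, -0.707]
contact_force: [-1.7, -4.1, 1.3]
grip_width: 0.004
```

Call:
send_rows(series=[[[0,-0.008,0,0,0,0,0]]])

```text
clock: 27.8
position: [0.5623, -0.0931, 0.0219]
tcp_rot: [0.001, 0.708, -0.001, -0.707]
contact_force: [-0.3, -4.3, 3.5]
grip_width: 0.001
```

Call:
send_rows(series=[[[0,-0.008,0,0,0,0,0]]])

```text
clock: 27.92
position: [0.5624, -0.0913, 0.0219]
tcp_rot: [0.0, 0.708, -0.001, -0.707]
contact_force: [-0.4, -4.8, 3.1]
grip_width: 0.002
```

Call:
send_rows(series=[[[0,-0.008,0,0,0,0,0]]])

```text
clock: 28.05
position: [0.5624, -0.0894, 0.0219]
tcp_rot: [0.0, 0.707, -0.001, -0.707]
contact_force: [-0.3, -5.3, 3.9]
grip_width: 0.003
```

Call:
send_rows(series=[[[0,-0.006,0,0,0,0,0]]])

```text
clock: 28.18
position: [0.5623, -0.0881, 0.0219]
tcp_rot: [0.0, 0.707, -0.001, -0.707]
contact_force: [-1.2, -4.4, 4.0]
grip_width: 0.005
```

Call:
send_rows(series=[[[0,-0.006,0,0,0,0,0]]])

```text
clock: 28.3
position: [0.5624, -0.0876, 0.0219]
tcp_rot: [0.001, 0.708, -0.001, -0.707]
contact_force: [-0.9, -6.7, 3.7]
grip_width: 0.007
```

Call:
send_rows(series=[[[0,-0.006,0,0,0,0,0]]])

```text
clock: 28.42
position: [0.5624, -0.0876, 0.022]
tcp_rot: [0.001, 0.708, -0.002, -0.707]
contact_force: [-0.3, -10.0, 2.7]
grip_width: 0.005
```

Call:
send_rows(series=[[[0,-0.006,0,0,0,0,0]]])

```text
clock: 28.55
position: [0.5624, -0.0876, 0.022]
tcp_rot: [0.002, 0.708, -0.003, -0.706]
contact_force: [-1.3, -10.3, 0.9]
grip_width: -0.0
```

Call:
send_rows(series=[[[0,0.05,0,0,0,0,0],[0,0.03,0,0,0,0,0],[-0.2,0,0,0,0,0,0],[-0.25,0,0,0,0,0,0],[0,0.15,0,0,0,0,0],[0,0,0,0,0,0,0],[0,0,0,0,0,0,0]]])

```text
clock: 29.42
position: [0.5615, -0.1275, 0.1106]
tcp_rot: [0.001, -0.707, -0.001, 0.708]
contact_force: [-0.1, -0.3, -0.5]
grip_width: 0.005
```

Run:
```python
from h import *
f=cam("wrist");s=st();cv2.imwrite("pics/w21.png",f["color"]);g=cam("side");cv2.imwrite("pics/side21.png",g["color"]);crop(g,250,190,410,310,5,"s21.png")
a=cv2.imread("pics/side0.png");A=shoex(a);Bq=shoex(g["color"]);d=Bq[1]-A[1];print(A[0],Bq[0],np.nanmedian(d,0))
```

```text
29.475 pos [ 0.5615 -0.1273  0.1105] F [ 0.55 -0.05 -0.15] tq [0.002 0.136 0.07 ] w 0.0052
[13.625 18.875] [12.9375 17.6875] [-1.    -0.875]
```

View pics/w21.png

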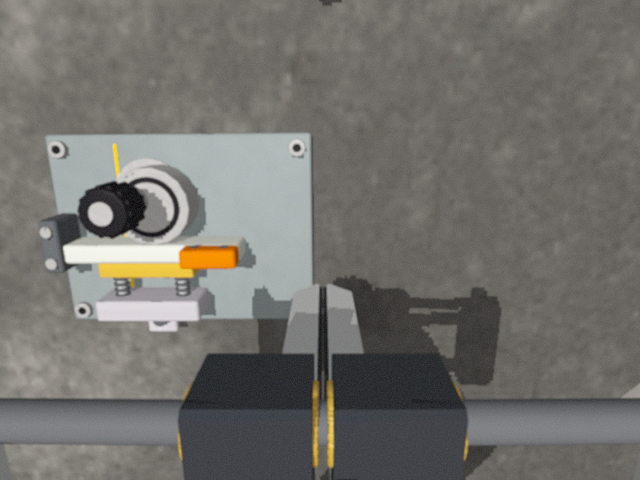

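View pics/s21.png

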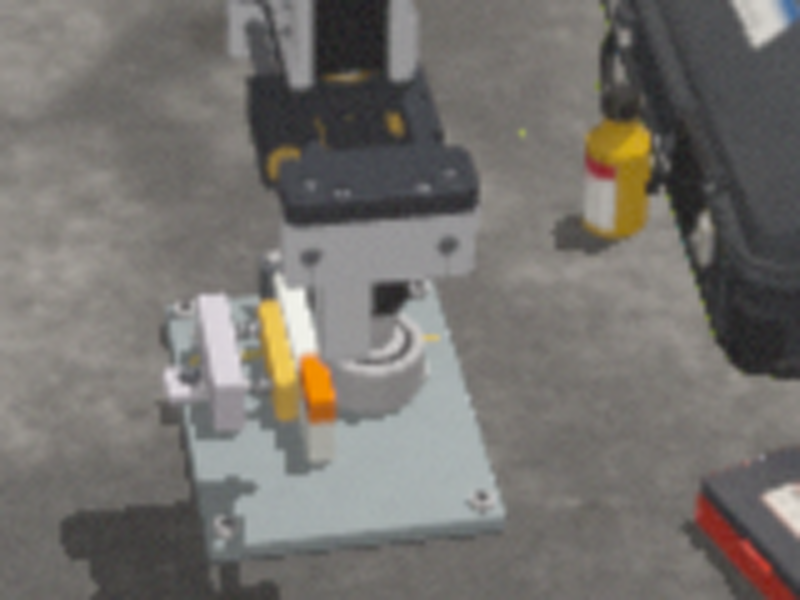

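```bash
python3 -c "
from h import *
print(manip.job_done());st()"
```

```text
the job is handed in; nothing more can be done
None
the job is handed in; nothing more can be done
```

The gauge is nipped against the end stop with a light drag of about 4.8 N, and I handed the job in at about 29.5 s of the 69 s. The hand-in returned no verdict.

- **Placing and nipping:** I stood the gauge in the open gap with its nose at the yellow line and let go. I then turned the knob about 1.95 rad clockwise until the roller nipped it, and released the knob.
- **Sliding:** I pushed the gauge along by its tail with the shut fingers. The first stretch dragged a little light, at about 3.5 to 4 N. I stopped about 6 mm short of the stop and gave the knob another 0.06 rad.
- **Drag and stop:** The rest of the slide ran at 4.3 to 5.3 N. At the stop the force rose to 10 N with no further movement.
- **Last pictures:** With the robot clear, the nose is against the stop and the gauge is straight along the shoe. The shoe is pushed back by about 1 pixel in the side view, which is roughly 2.1 mm against the 2.2 mm aimed at. I did not come near the bystanders, and the oil bottle and bit box look in place; I did not measure where any of the four ended up.

- **Nip force:** I could not measure it directly. From the drag and the shoe's push-back I put it at 6 to 6.5 N; the pixel reading alone is only good to about ±0.5 mm, or 1.5 N.
- **Camera agreement:** The views fitted the block to within 1 to 2 mm of each other. A first gauge position, taken while the arm was still moving, was about 1 cm out, so I took it again with the arm still.

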